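Put the dry washing-up together on the green plank

TASK

The washing-up is dry, so put it together: stand each enamel cup upright in the middle of the saucer of its own colour, stand the wooden pestle head down in the stone mortar, and put the yellow lid on the steel bowl so that it sits level with its plug inside the rim. Leave the saucers, mortar, bowl, soap bottle and coffee jar where they stand, and knock nothing over.

Things in the scene. Friction and masses are not known exactly. Their poses are not given: they have to be found in the camera images.
- cup_blue: small blue enamel cup, white inside, standing upright on the plank: 60 mm across at the rim, narrowing to 46 mm at the foot, 60 mm high, 3 mm wall, about 0.11 kg, with a blue ear-shaped handle, 8 mm thick, that reaches 56 mm from the axis. Origin: centre of the underside; z up along the axis, the handle points along +y, so the body can be gripped across x.
- cup_red: small red enamel cup, white inside, standing upright on the plank: 60 mm across at the rim, narrowing to 46 mm at the foot, 60 mm high, 3 mm wall, about 0.11 kg, with a red ear-shaped handle, 8 mm thick, that reaches 56 mm from the axis. Origin: centre of the underside; z up along the axis, the handle points along +y, so the body can be gripped across x.
- pestle: small pale wooden pestle standing upright on its broad head: head 35 mm across from the bottom to 22 mm up, tapering to a round handle 24 mm across from 40 to 112 mm up, 118 mm high in all, about 0.06 kg. Origin: centre of the underside of the head; z up along the handle.
- lid: yellow plastic lid of the steel bowl, lying knob up: disc 134 mm across, 4 mm thick (8 to 12 mm up); under it a tapered plug 8 mm deep, 94 to 82 mm across, that drops into the bowl's mouth with 8 mm of play all round; on top a round knob 24 mm across, 30 mm tall (12 to 42 mm up). 0.09 kg. Origin: centre of the plug's underside, z up; seated, it is 50 mm above the bowl's origin.
- saucer_blue: blue enamel saucer with a thin white band on its rim, lying on the plank: 116 mm across, 16 mm high at the rim, flat round well 72 mm across whose floor is 5 mm above the underside. It belongs to the blue cup. Loose, 0.14 kg. Origin: centre of the underside, z up.
- saucer_red: red enamel saucer with a thin white band on its rim, lying on the plank: 116 mm across, 16 mm high at the rim, flat round well 72 mm across whose floor is 5 mm above the underside. It belongs to the red cup. Loose, 0.14 kg. Origin: centre of the underside, z up.
- mortar: dark grey stone mortar: round, open on top, 110 mm across and 70 mm high, about 10 mm wall, mouth 90 mm across, narrowing to a flat inner floor about 60 mm across that lies 14 mm above the underside. Loose, 0.95 kg. Origin: centre of the underside, z up.
- bowl: small stainless steel bowl, open on top: 116 mm across at the rim, mouth 111 mm across, 58 mm high, 60 mm across at the foot. Loose, 0.3 kg. Origin: centre of the underside, z up.
- soap: bystander: orange plastic bottle of washing-up liquid with white cap, 54 mm across, 130 mm high, loose, 0.26 kg. Origin: centre of the underside, z up. Not listed: a low wooden scrubbing brush, 110 x 46 x 36 mm, lies somewhere among the things.
- jar: bystander: closed jar of dark brown coffee with white lid, 68 mm across, 88 mm high, loose, 0.32 kg. Origin: centre of the underside, z up. Not listed: a dish drainer 0.21 m high at the left beyond y = 0.54, a basin 0.13 m high at the right beyond y = -0.56, crockery and herb pots up to 0.23 m high at the far edge beyond x = 0.75.
There are look-alikes about, which are no part of the job. Leave any black, purple or turquoise look-alike of the pestle alone.

How it is judged:
By the outcome, as a careful person would: the job done as asked, in the order asked, and still so for the second after the job is handed in, with the robot touching nothing.
It also fails if it takes over 109 s, if anything falls off the work surface, if the arm or the gripper's body presses on something with over 40 N, if the wrist force passes 120 N, or if a joint passes its speed limit or range.

ROBOT

A 7-joint arm with a two-finger parallel gripper is mounted at the origin on the work surface. World frame = base frame: x ahead of the robot, y to its left, z up, the work surface at z = 0. Lengths are in m, angles in rad, forces in N, time in s.
With the tool pointing down it reaches from about 0.425 to 1.025 m from the base axis. Payload 3.6 kg.
Tool frame: the origin (TCP) lies on the centre line of the jaws, within the pads' length; the fingertips stand 25 mm ahead of it and the grasp point (between the pads) lies 6 mm ahead of it (arm.tcp_to_tips is the distance from the TCP to the fingertips, in m); z points along the fingers, y is the line along which they close (so a half turn about z gives the same grasp; the last joint's range is limited). The gripper opens to 85 mm and grips with 20 to 120 N. Pads are 22 mm wide; open, the fingers measure 114 mm over their backs; the gripper's body (76 mm by 85 mm) begins 54 mm behind the grasp point. The pads swing forward as they close: fully open they stand 13 mm farther back than shut.
Start: joints at [1.131, 0.591, 0.048, 1.609, -0.033, 0.943, -0.034], TCP at [0.246, -0.682, 0.23] pointing down, gripper open.
Joint ranges: [-2.69, 2.69], [-0.47, 2.24], [-1.27, 1.36], [0.19, 2.51], [-1.53, 4.68], [0.08, 2.07], [-3.09, 3.09]. Speed limits (rad/s): [2.57, 2.57, 3.14, 3.14, 3.14, 3.14, 3.14].

INTERFACE

Orientations are given as a rotation vector (axis times angle).
In Python, from station import arm gives the robot as it stands.
- The arm moves only by the tool play_rows, never from a script. Its argument "motion" is a list of rows, each an object of numbers: "dx", "dy", "dz": the shift along the tool's x, y, z in units of 150 mm (1.0 is 150 mm); "rx", "ry", "rz": the turn, a rotation vector about the tool's x, y, z in units of 60 degrees (1.0 is 60 degrees). In form: [{"dx": .., "dy": .., "dz": .., "rx": .., "ry": .., "rz": ..}, ...]. A call has exactly 8 rows; each row is the pose to reach, as a shift and turn from the pose commanded when the call began, along the tool's axes at that moment; what a row does not reach only later rows make up. A row lasts 1/10 s, in which the tool goes at most 50 mm and 8.59 degrees, less where a joint would pass 70% of its speed; a pose out of reach is approached as far as the arm can. A call with a number of a shift or a turn outside -1 to 1 is refused whole. A call with a gripper value outside its range is refused whole. "grip" is the opening, from 0 (shut) to 1 (fully open), set as the call begins (left out, the last holds). The fingers move at their own pace and stop on an object; "newtons" is the grip in N (left out, the last holds). Time passes only in rows, so rows that repeat a pose let the fingers close, or fill a call up. It gives the time, the measured TCP pose, the force, the opening and the grip force at its end, in the units of the state.
- arm.state(): the state, without advancing time (a new reading comes with each control period).
- arm.read_camera(name): name is "scene" or "top"; returns a dict with "pixels" (420x560x3 uint8, blue, green, red), "fx", "fy", "cx", "cy" (pixels), "rvec" (rotation vector, rad) and "tvec" (3), from world to camera coordinates, as OpenCV has them. Camera axes: x right, y down, z forward; pixel columns grow to the right and rows downward; lengths in m; the calibration is good to about 2 mm. A picture is of the moment at which its call begins. There is no depth.
- arm.hand_in(): hands the job in; it is judged then, once.
The state is a dict: "time_s": time; "joint_pos": joint angles; "joint_vel": joint speeds; "effort": joint torques, N m; "eef_pos": TCP position; "ee_rot": TCP orientation; "contact_force": force on the tool from outside, world axes, zero at the start; "wrist_torque": the same for the moment, N m; "gripper_width": opening from 0.0 (shut) to 1.0 (fully open); "gripper_force": force on a finger pad.
Only numpy, scipy, OpenCV 4.12 (cv2) and the standard library are available. Lean on these libraries where they do the work, as an engineer would, in place of code of your own. Each camera call takes 0.05 s, during which the arm holds its last target. There are 200 camera calls.

## Working session

There is one attempt and no reset: what is moved stays moved. The work goes in short steps, Python scripts to look and compute and a tool call to move; the robot and the scene stay as the last step left them, time stands still between calls to the robot, and variables do not carry over. Pictures are saved under pics/ and viewed, at most 14 in all, crops included, and the job is handed in when it is done.

Besides the shell and the picture viewer there is one more tool, called after "Call:" as name([rows], argument=value, ...), one row to a line, values as JSON. play_rows: Moves the arm, as the interface text tells. Its arguments: {"type":"object","properties":{"motion":{"type":"array","items":{"type":"object","properties":{"dx":{"type":"number","minimum":-1,"maximum":1},"dy":{"type":"number","minimum":-1,"maximum":1},"dz":{"type":"number","minimum":-1,"maximum":1},"rx":{"type":"number","minimum":-1,"maximum":1},"ry":{"type":"number","minimum":-1,"maximum":1},"rz":{"type":"number","minimum":-1,"maximum":1}}}},"grip":{"type":"number"},"newtons":{"type":"number"}},"required":["motion"]}

```bash
ls; mkdir -p pics; python3 - <<'E'
from station import arm
import cv2
for n in("scene","top"):
    c=arm.read_camera(n); cv2.imwrite(f"pics/{n}0.png",cv2.resize(c["pixels"],(800,600),interpolation=cv2.INTER_CUBIC))
    cv2.imwrite(f"pics/{n}0_raw.png",c["pixels"])
    print(n,c["fx"],c["fy"],c["cx"],c["cy"],c["rvec"],c["tvec"])
print(arm.state(),arm.tcp_to_tips)
E
```

```text
pics
scene 485.9058829209304 485.9058829209304 274.8697969119069 218.43660891548095 [ 2.30221401  0.5994038  -0.27043389] [-0.43433671 -0.14082858  1.47578395]
top 395.3981520241544 395.3981520241544 278.5029622025757 210.19828066773061 [ 2.1071976  -2.14555707  0.19831386] [0.01905653 0.49211947 0.81769969]
{'time_s': 0.1, 'joint_pos': array([ 1.13045952,  0.59204302,  0.04829908,  1.60970505, -0.03330998,
        0.94267313, -0.03371266]), 'joint_vel': array([-0.00021481, -0.00408796,  0.00040266, -0.00405656, -0.00065472,
       -0.00152802, -0.00101417]), 'effort': array([ 5.77449435e-03, -5.49996185e+01,  1.55360296e+00, -1.98825181e+01,
        9.70493595e-03,  3.87442909e-03, -7.62467295e-06]), 'eef_pos': array([ 0.24620606, -0.68112079,  0.22903968]), 'ee_rot': array([-3.09250975e+00, -5.41844641e-01,  7.08149348e-04]), 'contact_force': array([0.32531517, 0.24674727, 0.60435526]), 'wrist_torque': array([-0.02754674,  0.00475251, -0.05545669]), 'gripper_force': 0.0, 'gripper_width': 0.9970829865071293} 0.025
```

View pics/scene0.png

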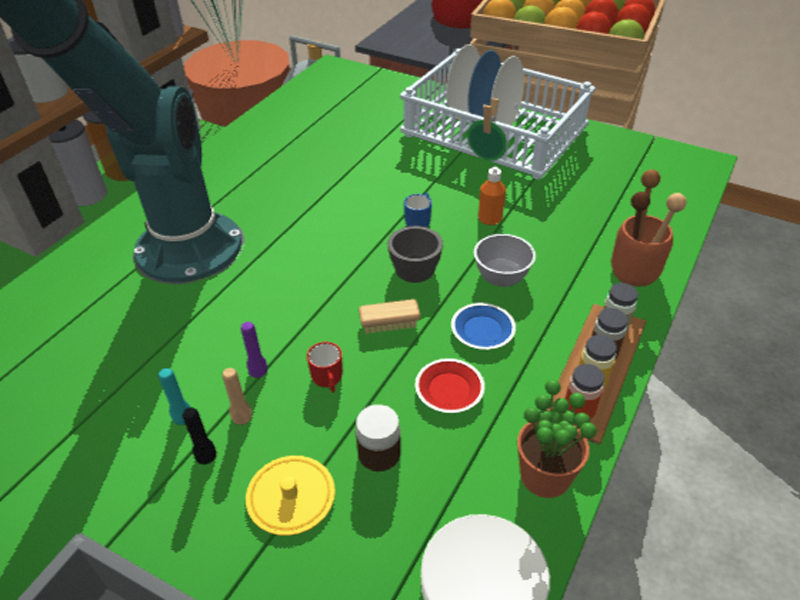

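View pics/top0.png

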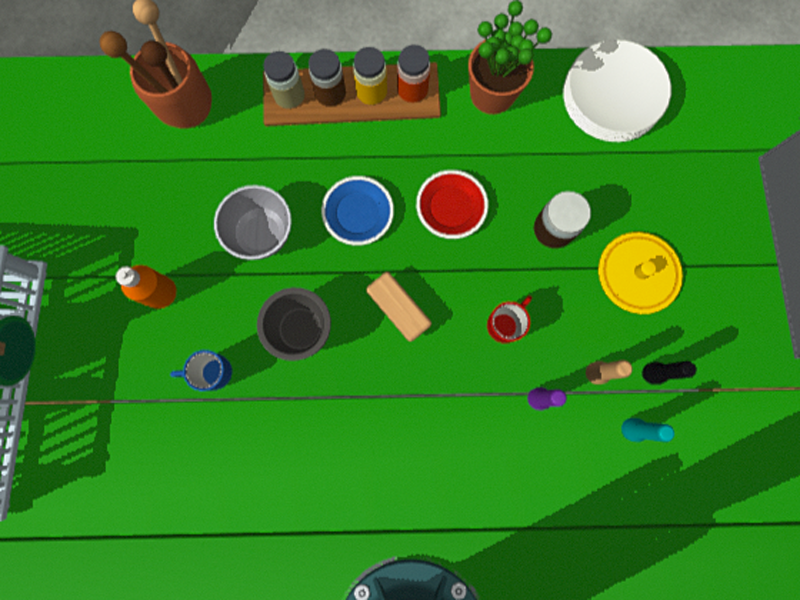

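The top view shows these positions in the 800x600 picture:
- **Cups and saucers:** blue cup (208,371), handle to the left. Red cup (510,322), handle up-right. Blue saucer (358,210), red saucer (453,204).
- **Lid, bowl and mortar:** bowl (253,222), mortar (294,324), lid (641,273).
- **Bystanders:** jar (567,213), soap (150,285), brush (398,307).
- **Pestle candidates (tops):** pale wooden (623,368), black (685,370), purple (558,398), turquoise (666,433). The spoons in the pot at (145,12) could also be mistaken for it. I choose the pale one.

Next I measure, then overlay the models as a check.

```bash
cat > h.py <<'E'
import numpy as np, cv2
from station import arm
def cam(n):
    c=arm.read_camera(n); c["K"]=np.array([[c["fx"],0,c["cx"]],[0,c["fy"],c["cy"]],[0,0,1]])
    c["R"]=cv2.Rodrigues(np.array(c["rvec"]))[0]; c["t"]=np.array(c["tvec"]); return c
def back(c,u,v,z,s=1/0.7):
    p=np.array([(u+.5)/s-.5,(v+.5)/s-.5,1]); d=c["R"].T@np.linalg.solve(c["K"],p); o=-c["R"].T@c["t"]
    return o+d*(z-o[2])/d[2]
def proj(c,P,s=1/0.7):
    q=cv2.projectPoints(np.array(P,float).reshape(-1,3),np.array(c["rvec"]),c["t"],c["K"],None)[0][:,0]
    return (q+.5)*s-.5
def circ(x,y,z,r): 
    a=np.linspace(0,2*np.pi,60); return np.c_[x+r*np.cos(a),y+r*np.sin(a),0*a+z]
def draw(c,img,P,s,off=(0,0),col=(255,0,255)):
    q=proj(c,P,s)-np.array(off); cv2.polylines(img,[np.round(q*8).astype(int)],False,col,1,cv2.LINE_AA,3)
E
cat > m.py <<'E'
from h import *
c=cam("top"); print("cam pos",-c["R"].T@c["t"])
for n,u,v,z in [("bowl",253,222,.058),("sblue",358,210,.016),("sred",453,204,.016),("jar",567,213,.088),("lid",641,273,.012),("mortar",294,324,.07),("cblue",208,371,.06),("cbh",174,374,.035),("cred",510,322,.06),("crh",529,300,.035),("pestle",623,368,.118),("pbase",596,374,.01),("black",685,370,.118),("purple",558,398,.118),("turq",666,433,.118),("soap",127,275,.13),("brush",398,307,.036)]:
    p=back(c,u,v,z); print(n,np.round(p,4),round(float(np.hypot(p[0],p[1])),3))
E
python3 m.py
```

```text
cam pos [0.33501042 0.01380482 0.89373092]
bowl [0.6173 0.232  0.058 ] 0.659
sblue [0.6489 0.0726 0.016 ] 0.653
sred [ 0.6564 -0.0825  0.016 ] 0.662
jar [ 0.6129 -0.2444  0.088 ] 0.66
lid [ 0.5364 -0.3801  0.012 ] 0.657
mortar [0.4554 0.1641 0.07  ] 0.484
cblue [0.3895 0.2909 0.06  ] 0.486
cbh [0.3876 0.3503 0.035 ] 0.522
cred [ 0.4541 -0.156   0.06  ] 0.48
crh [ 0.4914 -0.1924  0.035 ] 0.528
pestle [ 0.3795 -0.2952  0.118 ] 0.481
pbase [ 0.3772 -0.2954  0.01  ] 0.479
black [ 0.3753 -0.3797  0.118 ] 0.534
purple [ 0.3408 -0.2035  0.118 ] 0.397
turq [ 0.292 -0.345  0.118] 0.452
soap [0.5194 0.3856 0.13  ] 0.647
brush [0.4839 0.0104 0.036 ] 0.484
```

```bash
cat > ov.py <<'E'
from h import *
O=dict(bowl=(.6173,.232),sblue=(.6489,.0726),sred=(.6564,-.0825),mortar=(.4554,.1641),lid=(.5364,-.3801),cblue=(.3895,.2909),cred=(.4541,-.156),pestle=(.3785,-.2953))
M=dict(bowl=[(.058,.058)],sblue=[(.016,.058),(.005,.036)],sred=[(.016,.058),(.005,.036)],mortar=[(.07,.055),(.07,.045)],lid=[(.012,.067),(.042,.012)],cblue=[(.06,.03),(0,.023)],cred=[(.06,.03),(0,.023)],pestle=[(.112,.012),(0.022,.0175),(0,.0175)])
H=dict(cblue=np.arctan2(.0594,-.0019),cred=np.arctan2(-.0364,.0373))
def sheet(fn,names,O=O,H=H,s=4.0):
    rows=[]
    for n in("top","scene"):
        c=cam(n); big=cv2.resize(c["pixels"],None,fx=s,fy=s,interpolation=cv2.INTER_CUBIC); r=[]
        for k in names:
            ctr=proj(c,[[*O[k],.03]],s)[0]; o=np.clip(np.round(ctr-130),0,None).astype(int)
            im=big[o[1]:o[1]+260,o[0]:o[0]+260].copy()
            for z,rad in M[k]: draw(c,im,circ(*O[k],z,rad),s,o)
            if k in H: draw(c,im,[[O[k][0]+q*np.cos(H[k]),O[k][1]+q*np.sin(H[k]),.032] for q in(.03,.056)],s,o)
            r.append(cv2.copyMakeBorder(im,0,260-im.shape[0],0,260-im.shape[1],0))
        rows.append(np.hstack(r))
    cv2.imwrite(fn,np.vstack(rows))
if __name__=="__main__":
    sheet("pics/ovA.png",["cblue","cred","pestle"]); sheet("pics/ovB.png",["sblue","sred","mortar"]); 
E
python3 ov.py
```

```text
(no output)
```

View pics/ovA.png

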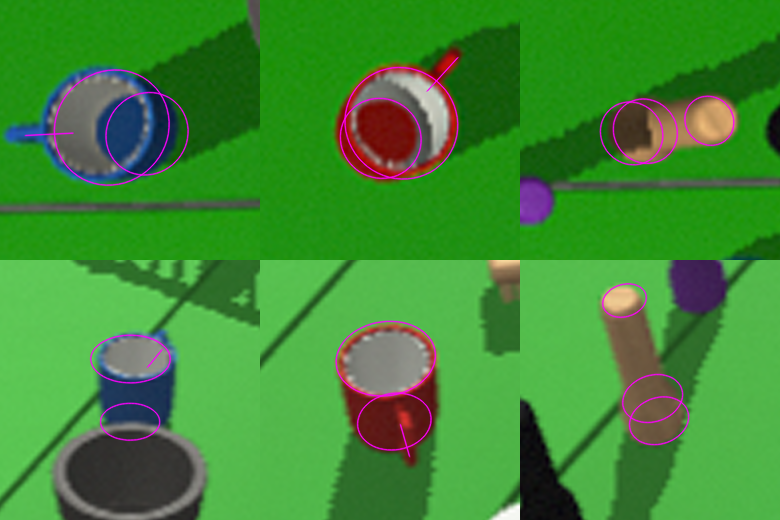

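View pics/ovB.png

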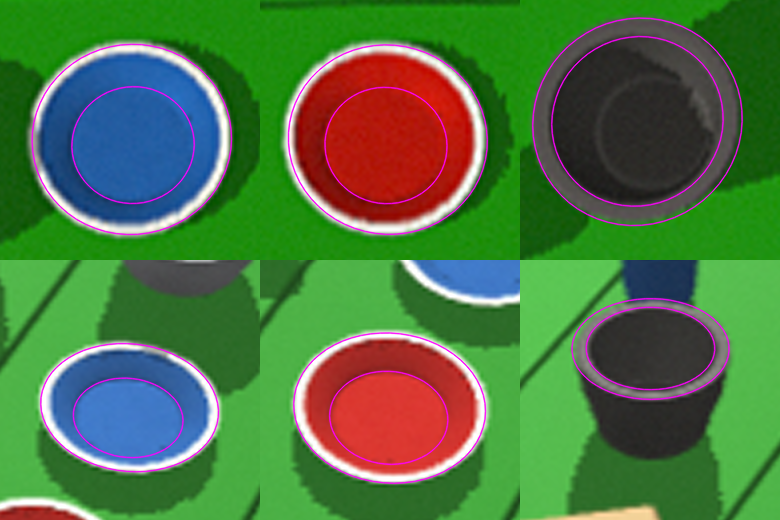

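Both overlays fit, except the blue cup, which lies about 7 mm further along +y (its tile centre is (98,125), I drew (111,127)). The pale pestle at (714,121) in its tile is clearly wood. I'll move towards the blue cup while turning the tool so that tool x = +y and tool y = +x.

```bash
cat >> h.py <<'E'
from scipy.spatial.transform import Rotation as Ro
def go(x,y,z,yaw):   # shift/turn in tool units to a tool-down pose, yaw (deg) of tool x
    s=arm.state(); R=Ro.from_rotvec(s["ee_rot"]); a=np.deg2rad(yaw)
    T=Ro.from_matrix(np.array([[np.cos(a),np.sin(a),0],[np.sin(a),-np.cos(a),0],[0,0,-1]]))
    print("d",np.round(R.inv().apply(np.array([x,y,z])-s["eef_pos"])/.15,3),"r",np.round((R.inv()*T).as_rotvec()/np.pi*3,3), "pos",np.round(s["eef_pos"],4),"yaw",round(float(np.degrees(np.arctan2(*R.as_matrix()[1::-1,0]))),1),"w",round(s["gripper_width"],3),"t",round(s["time_s"],2))
E
python3 - <<'E'
from h import *
go(.36,-.56,.24,40); go(.36,-.56,.24,90)
import ov
ov.O["cblue"]=(.39,.2975); ov.sheet("pics/ovC.png",["cblue","bowl","lid"])
E
```

```text
d [ 0.988 -0.505 -0.068] r [-0.001 -0.    -0.335] pos [ 0.2463 -0.6817  0.2298] yaw 19.9 w 1.001 t 0.35
d [ 0.988 -0.505 -0.068] r [-0.    -0.    -1.169] pos [ 0.2463 -0.6817  0.2298] yaw 19.9 w 1.001 t 0.35
```

View pics/ovC.png

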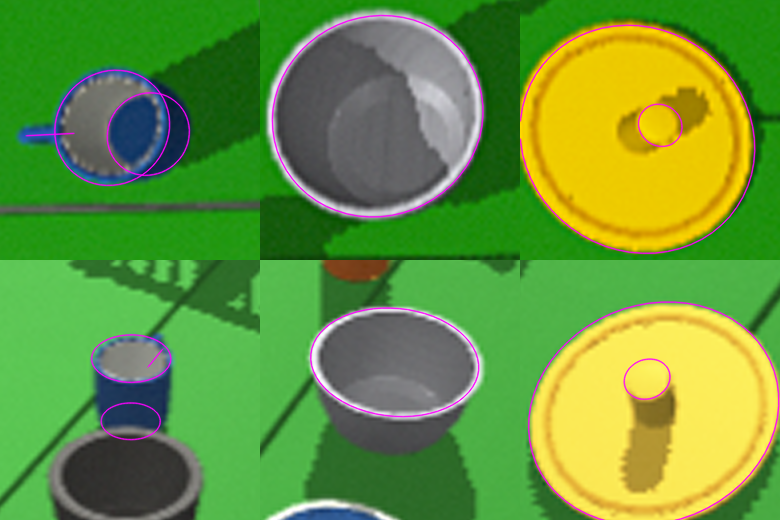

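Call:
play_rows([
  {"dx":0.2,"dy":-0.1,"rz":-0.13},
  {"dx":0.45,"dy":-0.22,"rz":-0.27},
  {"dx":0.7,"dy":-0.35,"rz":-0.41},
  {"dx":0.95,"dy":-0.48,"rz":-0.55},
  {"dx":0.98,"dy":-0.5,"rz":-0.69},
  {"dx":0.98,"dy":-0.5,"rz":-0.83},
  {"dx":0.98,"dy":-0.5,"rz":-0.97},
  {"dx":0.98,"dy":-0.5,"rz":-1.0},
], grip=1, newtons=40)

```text
validation failed for argument at $.mo...
```

```bash
python3 -c "
from h import *
go(.46,-.42,.23,90)"
```

```text
d [ 1.933 -1.157  0.   ] r [-0.    -0.    -1.169] pos [ 0.2464 -0.6818  0.23  ] yaw 19.9 w 0.996 t 0.45
```

Call:
play_rows([
  {"dx":0.2,"dy":-0.1,"dz":0,"rx":0,"ry":0,"rz":-0.13},
  {"dx":0.45,"dy":-0.22,"dz":0,"rx":0,"ry":0,"rz":-0.27},
  {"dx":0.7,"dy":-0.35,"dz":0,"rx":0,"ry":0,"rz":-0.41},
  {"dx":0.95,"dy":-0.48,"dz":0,"rx":0,"ry":0,"rz":-0.55},
  {"dx":0.98,"dy":-0.5,"dz":0,"rx":0,"ry":0,"rz":-0.69},
  {"dx":0.98,"dy":-0.5,"dz":0,"rx":0,"ry":0,"rz":-0.83},
  {"dx":0.98,"dy":-0.5,"dz":0,"rx":0,"ry":0,"rz":-0.97},
  {"dx":0.98,"dy":-0.5,"dz":0,"rx":0,"ry":0,"rz":-1.0},
], grip=1, newtons=40)

```text
time_s: 1.25
eef_pos: [0.3591, -0.5614, 0.2302]
ee_rot: [2.407, 2.018, 0.0]
contact_force: [-0.0, -0.9, 0.6]
gripper_width: 1.003
gripper_force: 0.0
```

```bash
python3 -c "
from h import *
go(.46,-.42,.23,90)"
```

```text
d [1.046e+00 4.980e-01 1.000e-03] r [ 0.     0.    -0.167] pos [ 0.3591 -0.5614  0.2302] yaw 80.0 w 1.003 t 1.25
```

Call:
play_rows([
  {"dx":0.2,"dy":0.1,"dz":0,"rx":0,"ry":0,"rz":-0.08},
  {"dx":0.45,"dy":0.22,"dz":0,"rx":0,"ry":0,"rz":-0.167},
  {"dx":0.7,"dy":0.35,"dz":0,"rx":0,"ry":0,"rz":-0.167},
  {"dx":0.9,"dy":0.45,"dz":0,"rx":0,"ry":0,"rz":-0.167},
  {"dx":1,"dy":0.5,"dz":0,"rx":0,"ry":0,"rz":-0.167},
  {"dx":1,"dy":0.5,"dz":0,"rx":0,"ry":0,"rz":-0.167},
  {"dx":1,"dy":0.5,"dz":0,"rx":0,"ry":0,"rz":-0.167},
  {"dx":1,"dy":0.5,"dz":0,"rx":0,"ry":0,"rz":-0.167},
])

```text
time_s: 2.05
eef_pos: [0.4574, -0.4295, 0.2299]
ee_rot: [-2.228, -2.215, 0.003]
contact_force: [-0.9, -0.5, -0.1]
gripper_width: 0.999
gripper_force: 0.0
```

Call:
play_rows([
  {"dx":0.12,"dy":0.05,"dz":0,"rx":0,"ry":0,"rz":0},
  {"dx":0.25,"dy":0.1,"dz":0,"rx":0,"ry":0,"rz":0},
  {"dx":0.4,"dy":0.15,"dz":0,"rx":0,"ry":0,"rz":0},
  {"dx":0.52,"dy":0.2,"dz":0,"rx":0,"ry":0,"rz":0},
  {"dx":0.65,"dy":0.25,"dz":0,"rx":0,"ry":0,"rz":0},
  {"dx":0.77,"dy":0.3,"dz":0,"rx":0,"ry":0,"rz":0},
  {"dx":0.9,"dy":0.35,"dz":0,"rx":0,"ry":0,"rz":0},
  {"dx":1,"dy":0.4,"dz":0,"rx":0,"ry":0,"rz":0},
])

```text
time_s: 2.85
eef_pos: [0.5191, -0.278, 0.23]
ee_rot: [-2.227, -2.216, 0.001]
contact_force: [-0.7, -0.2, 0.4]
gripper_width: 0.996
gripper_force: 0.0
```

Call:
play_rows([
  {"dx":0.12,"dy":0.0,"dz":0,"rx":0,"ry":0,"rz":0},
  {"dx":0.25,"dy":0.0,"dz":0,"rx":0,"ry":0,"rz":0},
  {"dx":0.4,"dy":0.0,"dz":0,"rx":0,"ry":0,"rz":0},
  {"dx":0.52,"dy":0.0,"dz":0,"rx":0,"ry":0,"rz":0},
  {"dx":0.65,"dy":0.0,"dz":0,"rx":0,"ry":0,"rz":0},
  {"dx":0.77,"dy":0.0,"dz":0,"rx":0,"ry":0,"rz":0},
  {"dx":0.9,"dy":0.0,"dz":0,"rx":0,"ry":0,"rz":0},
  {"dx":1,"dy":0.0,"dz":0,"rx":0,"ry":0,"rz":0},
])

```text
time_s: 3.65
eef_pos: [0.5194, -0.1262, 0.2301]
ee_rot: [-2.224, -2.219, 0.001]
contact_force: [-0.2, -0.2, -0.3]
gripper_width: 1.001
gripper_force: 0.0
```

Call:
play_rows([
  {"dx":0.12,"dy":0.0,"dz":0,"rx":0,"ry":0,"rz":0},
  {"dx":0.25,"dy":0.0,"dz":0,"rx":0,"ry":0,"rz":0},
  {"dx":0.4,"dy":0.0,"dz":0,"rx":0,"ry":0,"rz":0},
  {"dx":0.52,"dy":0.0,"dz":0,"rx":0,"ry":0,"rz":0},
  {"dx":0.65,"dy":0.0,"dz":0,"rx":0,"ry":0,"rz":0},
  {"dx":0.77,"dy":0.0,"dz":0,"rx":0,"ry":0,"rz":0},
  {"dx":0.9,"dy":0.0,"dz":0,"rx":0,"ry":0,"rz":0},
  {"dx":1,"dy":0.0,"dz":0,"rx":0,"ry":0,"rz":0},
])

```text
time_s: 4.45
eef_pos: [0.52, 0.0238, 0.2301]
ee_rot: [2.224, 2.219, -0.0]
contact_force: [0.5, 0.2, 0.1]
gripper_width: 1.002
gripper_force: 0.0
```

Call:
play_rows([
  {"dx":0.12,"dy":-0.05,"dz":0,"rx":0,"ry":0,"rz":0},
  {"dx":0.25,"dy":-0.1,"dz":0,"rx":0,"ry":0,"rz":0},
  {"dx":0.4,"dy":-0.15,"dz":0,"rx":0,"ry":0,"rz":0},
  {"dx":0.52,"dy":-0.2,"dz":0,"rx":0,"ry":0,"rz":0},
  {"dx":0.65,"dy":-0.25,"dz":0,"rx":0,"ry":0,"rz":0},
  {"dx":0.77,"dy":-0.3,"dz":0,"rx":0,"ry":0,"rz":0},
  {"dx":0.9,"dy":-0.35,"dz":0,"rx":0,"ry":0,"rz":0},
  {"dx":1,"dy":-0.4,"dz":0,"rx":0,"ry":0,"rz":0},
])

```text
time_s: 5.25
eef_pos: [0.4602, 0.1739, 0.2302]
ee_rot: [2.224, 2.219, 0.001]
contact_force: [-0.4, -0.6, -0.3]
gripper_width: 0.997
gripper_force: 0.0
```

```bash
python3 -c "
from h import *
go(.391,.298,.14,90)"
```

```text
d [ 0.826 -0.464  0.601] r [ 0.    -0.    -0.002] pos [0.4602 0.1739 0.2302] yaw 89.9 w 0.997 t 5.25
```

Call:
play_rows([
  {"dx":0.2,"dy":-0.12,"dz":0.05,"rx":0,"ry":0,"rz":0},
  {"dx":0.4,"dy":-0.24,"dz":0.15,"rx":0,"ry":0,"rz":0},
  {"dx":0.6,"dy":-0.35,"dz":0.25,"rx":0,"ry":0,"rz":0},
  {"dx":0.78,"dy":-0.43,"dz":0.4,"rx":0,"ry":0,"rz":0},
  {"dx":0.826,"dy":-0.464,"dz":0.5,"rx":0,"ry":0,"rz":0},
  {"dx":0.826,"dy":-0.464,"dz":0.58,"rx":0,"ry":0,"rz":0},
  {"dx":0.826,"dy":-0.464,"dz":0.6,"rx":0,"ry":0,"rz":0},
  {"dx":0.826,"dy":-0.464,"dz":0.6,"rx":0,"ry":0,"rz":0},
])

```text
time_s: 6.05
eef_pos: [0.3917, 0.2957, 0.1398]
ee_rot: [2.225, 2.216, -0.002]
contact_force: [0.2, -0.5, -0.1]
gripper_width: 1.003
gripper_force: 0.0
```

```bash
python3 -c "
from h import *
go(.391,.298,.046,90)
c=cam('top'); o=(100,180); im=cv2.resize(c['pixels'],None,fx=4,fy=4)[840:1240,380:880].copy()
draw(c,im,circ(.391,.298,.06,.03),4.,(380,840)); cv2.imwrite('pics/g1.png',im)"
```

```text
d [ 0.016 -0.005  0.625] r [-0.     0.001 -0.004] pos [0.3917 0.2957 0.1398] yaw 89.8 w 1.003 t 6.05
```

View pics/g1.png

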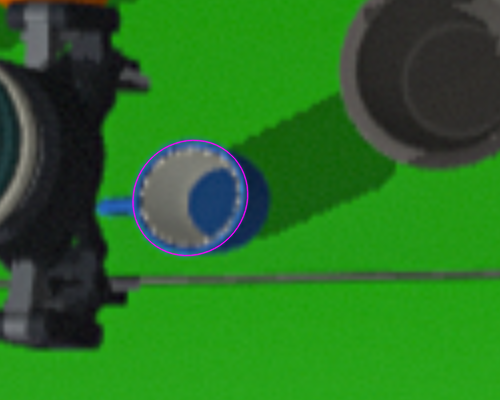

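The rim circle fits the blue cup at (191,197), so I descend and grip.

Call:
play_rows([
  {"dx":0,"dy":0,"dz":0.1,"rx":0,"ry":0,"rz":0},
  {"dx":0,"dy":0,"dz":0.22,"rx":0,"ry":0,"rz":0},
  {"dx":0,"dy":0,"dz":0.34,"rx":0,"ry":0,"rz":0},
  {"dx":0,"dy":0,"dz":0.46,"rx":0,"ry":0,"rz":0},
  {"dx":0,"dy":0,"dz":0.56,"rx":0,"ry":0,"rz":0},
  {"dx":0,"dy":0,"dz":0.62,"rx":0,"ry":0,"rz":0},
  {"dx":0,"dy":0,"dz":0.625,"rx":0,"ry":0,"rz":0},
  {"dx":0,"dy":0,"dz":0.625,"rx":0,"ry":0,"rz":0},
])

```text
time_s: 6.9
eef_pos: [0.3917, 0.2972, 0.0468]
ee_rot: [2.224, 2.218, 0.001]
contact_force: [-0.1, -0.2, 0.7]
gripper_width: 0.996
gripper_force: 0.0
```

Call:
play_rows([
  {"dx":0,"dy":0,"dz":0,"rx":0,"ry":0,"rz":0},
  {"dx":0,"dy":0,"dz":0,"rx":0,"ry":0,"rz":0},
  {"dx":0,"dy":0,"dz":0,"rx":0,"ry":0,"rz":0},
  {"dx":0,"dy":0,"dz":0,"rx":0,"ry":0,"rz":0},
  {"dx":0,"dy":0,"dz":0,"rx":0,"ry":0,"rz":0},
  {"dx":0,"dy":0,"dz":0,"rx":0,"ry":0,"rz":0},
  {"dx":0,"dy":0,"dz":0,"rx":0,"ry":0,"rz":0},
  {"dx":0,"dy":0,"dz":0,"rx":0,"ry":0,"rz":0},
], grip=0, newtons=30)

```text
time_s: 7.7
eef_pos: [0.3915, 0.2975, 0.0475]
ee_rot: [2.222, 2.22, 0.002]
contact_force: [-0.8, -1.3, 8.3]
gripper_width: 0.674
gripper_force: 30.4
```

Call:
play_rows([
  {"dx":0,"dy":0,"dz":-0.05,"rx":0,"ry":0,"rz":0},
  {"dx":0,"dy":0,"dz":-0.12,"rx":0,"ry":0,"rz":0},
  {"dx":0,"dy":0,"dz":-0.2,"rx":0,"ry":0,"rz":0},
  {"dx":0,"dy":0,"dz":-0.3,"rx":0,"ry":0,"rz":0},
  {"dx":0,"dy":0,"dz":-0.45,"rx":0,"ry":0,"rz":0},
  {"dx":0,"dy":0,"dz":-0.6,"rx":0,"ry":0,"rz":0},
  {"dx":0,"dy":0,"dz":-0.7,"rx":0,"ry":0,"rz":0},
  {"dx":0,"dy":0,"dz":-0.75,"rx":0,"ry":0,"rz":0},
])

```text
time_s: 8.5
eef_pos: [0.3917, 0.2975, 0.161]
ee_rot: [2.224, 2.219, 0.005]
contact_force: [1.3, 1.0, -1.1]
gripper_width: 0.671
gripper_force: 32.6
```

```bash
python3 -c "
from h import *
go(.6489,.073,.16,90)
c=cam('top'); im=cv2.resize(c['pixels'],None,fx=4,fy=4)[840:1240,380:880].copy(); s=cam('scene'); 
u=proj(s,[[.391,.298,.12]],4.)[0].astype(int); im2=cv2.resize(s['pixels'],None,fx=4,fy=4)[u[1]-200:u[1]+200,u[0]-150:u[0]+150]
cv2.imwrite('pics/g2.png',np.hstack([im,im2]))"
```

```text
d [-1.493  1.718  0.008] r [ 0.002 -0.002 -0.002] pos [0.3917 0.2975 0.161 ] yaw 89.9 w 0.671 t 8.5
```

View pics/g2.png

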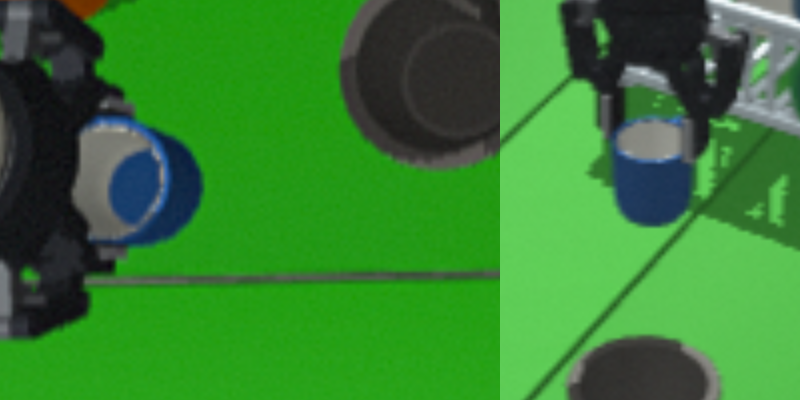

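The blue cup hangs upright in the grip at (120,180), clear of the plank. I carry it over the blue saucer.

Call:
play_rows([
  {"dx":-0.06,"dy":0.07,"dz":0,"rx":0,"ry":0,"rz":0},
  {"dx":-0.16,"dy":0.19,"dz":0,"rx":0,"ry":0,"rz":0},
  {"dx":-0.28,"dy":0.32,"dz":0,"rx":0,"ry":0,"rz":0},
  {"dx":-0.39,"dy":0.45,"dz":0,"rx":0,"ry":0,"rz":0},
  {"dx":-0.51,"dy":0.58,"dz":0,"rx":0,"ry":0,"rz":0},
  {"dx":-0.62,"dy":0.71,"dz":0,"rx":0,"ry":0,"rz":0},
  {"dx":-0.73,"dy":0.84,"dz":0,"rx":0,"ry":0,"rz":0},
  {"dx":-0.84,"dy":0.96,"dz":0,"rx":0,"ry":0,"rz":0},
])

```text
time_s: 9.4
eef_pos: [0.5356, 0.1684, 0.1574]
ee_rot: [-2.224, -2.218, 0.004]
contact_force: [0.4, -0.3, -1.3]
gripper_width: 0.671
gripper_force: 32.6
```

Call:
play_rows([
  {"dx":-0.11,"dy":0.13,"dz":0,"rx":0,"ry":0,"rz":0},
  {"dx":-0.22,"dy":0.26,"dz":0,"rx":0,"ry":0,"rz":0},
  {"dx":-0.33,"dy":0.38,"dz":0,"rx":0,"ry":0,"rz":0},
  {"dx":-0.44,"dy":0.5,"dz":0,"rx":0,"ry":0,"rz":0},
  {"dx":-0.53,"dy":0.61,"dz":0,"rx":0,"ry":0,"rz":0},
  {"dx":-0.6,"dy":0.69,"dz":0,"rx":0,"ry":0,"rz":0},
  {"dx":-0.65,"dy":0.745,"dz":0,"rx":0,"ry":0,"rz":0},
  {"dx":-0.66,"dy":0.755,"dz":0,"rx":0,"ry":0,"rz":0},
])

```text
time_s: 10.2
eef_pos: [0.6486, 0.0699, 0.158]
ee_rot: [-2.226, -2.217, 0.002]
contact_force: [0.4, 0.4, -2.4]
gripper_width: 0.668
gripper_force: 32.6
```

```bash
python3 -c "
from h import *
go(.649,.0725,.0535,90)
print(arm.state()['contact_force'])"
```

```text
d [0.018 0.003 0.697] r [-0.001  0.001 -0.004] pos [0.6486 0.0699 0.158 ] yaw 89.8 w 0.668 t 10.2
[ 0.36416112  0.43470774 -2.42839698]
```

Call:
play_rows([
  {"dx":0,"dy":0,"dz":0.06,"rx":0,"ry":0,"rz":0},
  {"dx":0,"dy":0,"dz":0.15,"rx":0,"ry":0,"rz":0},
  {"dx":0,"dy":0,"dz":0.27,"rx":0,"ry":0,"rz":0},
  {"dx":0,"dy":0,"dz":0.39,"rx":0,"ry":0,"rz":0},
  {"dx":0,"dy":0,"dz":0.5,"rx":0,"ry":0,"rz":0},
  {"dx":0,"dy":0,"dz":0.57,"rx":0,"ry":0,"rz":0},
  {"dx":0,"dy":0,"dz":0.6,"rx":0,"ry":0,"rz":0},
  {"dx":0,"dy":0,"dz":0.6,"rx":0,"ry":0,"rz":0},
])

```text
time_s: 11.0
eef_pos: [0.6475, 0.0719, 0.0681]
ee_rot: [-2.222, -2.219, 0.002]
contact_force: [-0.5, -0.0, -2.1]
gripper_width: 0.669
gripper_force: 32.6
```

```bash
python3 -c "
from h import *
go(.649,.0725,.0535,90)
r=[]
for n in('top','scene'):
  c=cam(n); u=proj(c,[[.649,.0725,.04]],4.)[0].astype(int); im=cv2.resize(c['pixels'],None,fx=4,fy=4)[u[1]-180:u[1]+180,u[0]-180:u[0]+180].copy()
  draw(c,im,circ(.649,.0733,.016,.058),4.,u-180); r.append(im)
cv2.imwrite('pics/g3.png',np.hstack(r))"
```

```text
d [0.004 0.01  0.097] r [-0.001  0.    -0.001] pos [0.6475 0.0719 0.0681] yaw 89.9 w 0.669 t 11.0
```

View pics/g3.png

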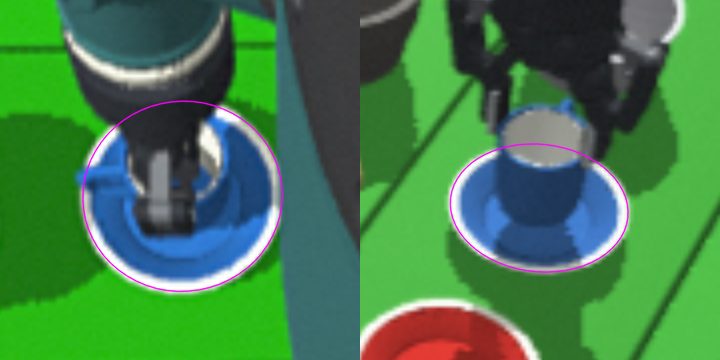

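The cup hangs over the middle of the blue saucer (circle centre (182,196) in the top tile). I lower it the last 14 mm, release, then lift.

Call:
play_rows([
  {"dx":0,"dy":0.01,"dz":0.02,"rx":0,"ry":0,"rz":0},
  {"dx":0,"dy":0.01,"dz":0.04,"rx":0,"ry":0,"rz":0},
  {"dx":0,"dy":0.01,"dz":0.06,"rx":0,"ry":0,"rz":0},
  {"dx":0,"dy":0.01,"dz":0.075,"rx":0,"ry":0,"rz":0},
  {"dx":0,"dy":0.01,"dz":0.09,"rx":0,"ry":0,"rz":0},
  {"dx":0,"dy":0.01,"dz":0.098,"rx":0,"ry":0,"rz":0},
  {"dx":0,"dy":0.01,"dz":0.098,"rx":0,"ry":0,"rz":0},
  {"dx":0,"dy":0.01,"dz":0.098,"rx":0,"ry":0,"rz":0},
])

```text
time_s: 11.9
eef_pos: [0.6495, 0.0717, 0.0541]
ee_rot: [2.224, 2.219, 0.0]
contact_force: [0.2, 0.3, -1.3]
gripper_width: 0.673
gripper_force: 32.6
```

Call:
play_rows([
  {"dx":0,"dy":0,"dz":0,"rx":0,"ry":0,"rz":0},
  {"dx":0,"dy":0,"dz":0,"rx":0,"ry":0,"rz":0},
  {"dx":0,"dy":0,"dz":0,"rx":0,"ry":0,"rz":0},
  {"dx":0,"dy":0,"dz":0,"rx":0,"ry":0,"rz":0},
  {"dx":0,"dy":0,"dz":0,"rx":0,"ry":0,"rz":0},
  {"dx":0,"dy":0,"dz":0,"rx":0,"ry":0,"rz":0},
  {"dx":0,"dy":0,"dz":0,"rx":0,"ry":0,"rz":0},
  {"dx":0,"dy":0,"dz":0,"rx":0,"ry":0,"rz":0},
], grip=0.95)

```text
time_s: 12.7
eef_pos: [0.6495, 0.0717, 0.0541]
ee_rot: [-2.223, -2.219, 0.0]
contact_force: [-0.8, -0.5, -0.0]
gripper_width: 0.948
gripper_force: 0.0
```

Call:
play_rows([
  {"dx":0,"dy":0,"dz":-0.04,"rx":0,"ry":0,"rz":0},
  {"dx":0,"dy":0,"dz":-0.1,"rx":0,"ry":0,"rz":0},
  {"dx":0,"dy":0,"dz":-0.2,"rx":0,"ry":0,"rz":0},
  {"dx":0,"dy":0,"dz":-0.35,"rx":0,"ry":0,"rz":0},
  {"dx":0,"dy":0,"dz":-0.5,"rx":0,"ry":0,"rz":0},
  {"dx":0,"dy":0,"dz":-0.65,"rx":0,"ry":0,"rz":0},
  {"dx":0,"dy":0,"dz":-0.8,"rx":0,"ry":0,"rz":0},
  {"dx":0,"dy":0,"dz":-0.85,"rx":0,"ry":0,"rz":0},
])

```text
time_s: 13.5
eef_pos: [0.6513, 0.0723, 0.1857]
ee_rot: [2.221, 2.217, 0.008]
contact_force: [0.7, -0.2, 0.1]
gripper_width: 0.941
gripper_force: 0.0
```

```bash
python3 -c "
from h import *
go(.4541,-.1555,.16,136);go(.4541,-.1555,.16,-44)"
```

```text
d [-1.521 -1.313  0.162] r [ 0.006  0.001 -0.769] pos [0.6513 0.0723 0.1857] yaw 89.9 w 0.941 t 13.5
d [-1.521 -1.313  0.162] r [ 2.000e-03 -7.000e-03  2.231e+00] pos [0.6513 0.0723 0.1857] yaw 89.9 w 0.941 t 13.5
```

Call:
play_rows([
  {"dx":-0.1,"dy":-0.08,"dz":0,"rx":0,"ry":0,"rz":-0.1},
  {"dx":-0.22,"dy":-0.18,"dz":0,"rx":0,"ry":0,"rz":-0.2},
  {"dx":-0.36,"dy":-0.3,"dz":0,"rx":0,"ry":0,"rz":-0.3},
  {"dx":-0.5,"dy":-0.43,"dz":0,"rx":0,"ry":0,"rz":-0.4},
  {"dx":-0.65,"dy":-0.56,"dz":0,"rx":0,"ry":0,"rz":-0.51},
  {"dx":-0.8,"dy":-0.69,"dz":0,"rx":0,"ry":0,"rz":-0.62},
  {"dx":-0.92,"dy":-0.8,"dz":0,"rx":0,"ry":0,"rz":-0.73},
  {"dx":-1.0,"dy":-0.87,"dz":0,"rx":0,"ry":0,"rz":-0.769},
])

```text
time_s: 14.3
eef_pos: [0.5166, -0.08, 0.1814]
ee_rot: [-1.174, -2.912, 0.003]
contact_force: [0.6, -0.1, 0.1]
gripper_width: 0.948
gripper_force: 0.0
```

```bash
python3 -c "
from h import *
go(.4541,-.1555,.14,136)
import ov
ov.O['cblue']=(.649,.0733); ov.O['cred']=(.4541,-.1555); ov.M['cblue']=[(.065,.03),(.016,.058)]
ov.sheet('pics/g4.png',['cblue','cred'])"
```

```text
d [-0.049 -0.651  0.277] r [-0.002 -0.001  0.002] pos [ 0.5166 -0.08    0.1814] yaw 136.1 w 0.948 t 14.3
```

View pics/g4.png

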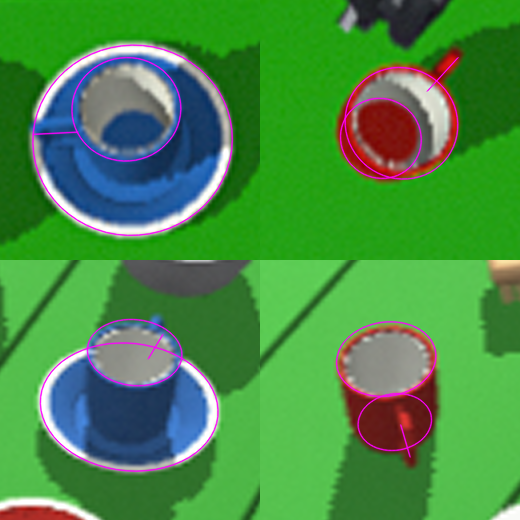

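The blue cup sits centred in its saucer (rim (129,107), expected (127,108)). The red cup model fits at (398,123), handle up-right. Next I go down over it.

Call:
play_rows([
  {"dx":0,"dy":-0.1,"dz":0.03,"rx":0,"ry":0,"rz":0},
  {"dx":-0.02,"dy":-0.22,"dz":0.1,"rx":0,"ry":0,"rz":0},
  {"dx":-0.03,"dy":-0.35,"dz":0.16,"rx":0,"ry":0,"rz":0},
  {"dx":-0.05,"dy":-0.47,"dz":0.22,"rx":0,"ry":0,"rz":0},
  {"dx":-0.05,"dy":-0.57,"dz":0.27,"rx":0,"ry":0,"rz":0},
  {"dx":-0.05,"dy":-0.63,"dz":0.28,"rx":0,"ry":0,"rz":0},
  {"dx":-0.05,"dy":-0.65,"dz":0.28,"rx":0,"ry":0,"rz":0},
  {"dx":-0.05,"dy":-0.65,"dz":0.28,"rx":0,"ry":0,"rz":0},
], grip=1)

```text
time_s: 15.2
eef_pos: [0.4566, -0.1536, 0.1398]
ee_rot: [1.176, 2.912, 0.001]
contact_force: [0.3, -0.5, -0.4]
gripper_width: 0.999
gripper_force: 0.0
```

```bash
python3 -c "
from h import *
go(.4541,-.1555,.046,136)"
```

```text
d [ 0.003 -0.021  0.626] r [0.001 0.    0.   ] pos [ 0.4566 -0.1536  0.1398] yaw 136.0 w 0.999 t 15.2
```

Call:
play_rows([
  {"dx":0,"dy":-0.01,"dz":0.1,"rx":0,"ry":0,"rz":0},
  {"dx":0,"dy":-0.01,"dz":0.22,"rx":0,"ry":0,"rz":0},
  {"dx":0,"dy":-0.01,"dz":0.34,"rx":0,"ry":0,"rz":0},
  {"dx":0,"dy":-0.01,"dz":0.46,"rx":0,"ry":0,"rz":0},
  {"dx":0,"dy":-0.01,"dz":0.56,"rx":0,"ry":0,"rz":0},
  {"dx":0,"dy":-0.01,"dz":0.62,"rx":0,"ry":0,"rz":0},
  {"dx":0,"dy":-0.01,"dz":0.625,"rx":0,"ry":0,"rz":0},
  {"dx":0,"dy":-0.01,"dz":0.625,"rx":0,"ry":0,"rz":0},
])

```text
time_s: 16.0
eef_pos: [0.4561, -0.1541, 0.0462]
ee_rot: [1.175, 2.913, 0.001]
contact_force: [0.6, 0.6, 0.6]
gripper_width: 0.999
gripper_force: 0.0
```

Call:
play_rows([
  {"dx":0,"dy":0,"dz":0,"rx":0,"ry":0,"rz":0},
  {"dx":0,"dy":0,"dz":0,"rx":0,"ry":0,"rz":0},
  {"dx":0,"dy":0,"dz":0,"rx":0,"ry":0,"rz":0},
  {"dx":0,"dy":0,"dz":0,"rx":0,"ry":0,"rz":0},
  {"dx":0,"dy":0,"dz":0,"rx":0,"ry":0,"rz":0},
  {"dx":0,"dy":0,"dz":0,"rx":0,"ry":0,"rz":0},
  {"dx":0,"dy":0,"dz":0,"rx":0,"ry":0,"rz":0},
  {"dx":0,"dy":0,"dz":0,"rx":0,"ry":0,"rz":0},
], grip=0, newtons=30)

```text
time_s: 16.8
eef_pos: [0.4557, -0.1549, 0.0468]
ee_rot: [1.176, 2.911, -0.001]
contact_force: [-0.7, -0.4, 5.2]
gripper_width: 0.669
gripper_force: 30.9
```

Call:
play_rows([
  {"dx":0,"dy":0,"dz":-0.05,"rx":0,"ry":0,"rz":0},
  {"dx":0,"dy":0,"dz":-0.12,"rx":0,"ry":0,"rz":0},
  {"dx":0,"dy":0,"dz":-0.2,"rx":0,"ry":0,"rz":0},
  {"dx":0,"dy":0,"dz":-0.3,"rx":0,"ry":0,"rz":0},
  {"dx":0,"dy":0,"dz":-0.45,"rx":0,"ry":0,"rz":0},
  {"dx":0,"dy":0,"dz":-0.6,"rx":0,"ry":0,"rz":0},
  {"dx":0,"dy":0,"dz":-0.7,"rx":0,"ry":0,"rz":0},
  {"dx":0,"dy":0,"dz":-0.75,"rx":0,"ry":0,"rz":0},
])

```text
time_s: 17.6
eef_pos: [0.456, -0.1547, 0.1605]
ee_rot: [1.175, 2.91, 0.0]
contact_force: [0.1, 0.4, -1.2]
gripper_width: 0.665
gripper_force: 32.7
```

```bash
python3 -c "
from h import *
go(.6565,-.082,.16,136)
go(.6565,-.082,.16,90)"
```

```text
d [-0.625  1.277  0.007] r [0.001 0.003 0.   ] pos [ 0.456  -0.1547  0.1605] yaw 136.0 w 0.665 t 17.6
d [-0.625  1.277  0.007] r [0.002 0.002 0.767] pos [ 0.456  -0.1547  0.1605] yaw 136.0 w 0.665 t 17.6
```

Call:
play_rows([
  {"dx":-0.03,"dy":0.07,"dz":0,"rx":0,"ry":0,"rz":0},
  {"dx":-0.08,"dy":0.17,"dz":0,"rx":0,"ry":0,"rz":0},
  {"dx":-0.14,"dy":0.29,"dz":0,"rx":0,"ry":0,"rz":0},
  {"dx":-0.2,"dy":0.41,"dz":0,"rx":0,"ry":0,"rz":0},
  {"dx":-0.26,"dy":0.53,"dz":0,"rx":0,"ry":0,"rz":0},
  {"dx":-0.32,"dy":0.65,"dz":0,"rx":0,"ry":0,"rz":0},
  {"dx":-0.37,"dy":0.76,"dz":0,"rx":0,"ry":0,"rz":0},
  {"dx":-0.42,"dy":0.86,"dz":0,"rx":0,"ry":0,"rz":0},
])

```text
time_s: 18.4
eef_pos: [0.5922, -0.1035, 0.1572]
ee_rot: [-1.173, -2.913, -0.002]
contact_force: [0.2, 0.4, -0.1]
gripper_width: 0.665
gripper_force: 32.7
```

Call:
play_rows([
  {"dx":-0.05,"dy":0.1,"dz":0,"rx":0,"ry":0,"rz":0},
  {"dx":-0.1,"dy":0.19,"dz":0,"rx":0,"ry":0,"rz":0},
  {"dx":-0.14,"dy":0.27,"dz":0,"rx":0,"ry":0,"rz":0},
  {"dx":-0.18,"dy":0.35,"dz":0.05,"rx":0,"ry":0,"rz":0},
  {"dx":-0.2,"dy":0.4,"dz":0.13,"rx":0,"ry":0,"rz":0},
  {"dx":-0.205,"dy":0.415,"dz":0.22,"rx":0,"ry":0,"rz":0},
  {"dx":-0.205,"dy":0.415,"dz":0.3,"rx":0,"ry":0,"rz":0},
  {"dx":-0.205,"dy":0.415,"dz":0.35,"rx":0,"ry":0,"rz":0},
])

```text
time_s: 19.2
eef_pos: [0.6537, -0.0825, 0.1036]
ee_rot: [-1.175, -2.91, 0.003]
contact_force: [0.1, 0.2, -0.7]
gripper_width: 0.67
gripper_force: 32.7
```

Call:
play_rows([
  {"dx":0,"dy":0,"dz":0.05,"rx":0,"ry":0,"rz":0},
  {"dx":0,"dy":0,"dz":0.12,"rx":0,"ry":0,"rz":0},
  {"dx":0,"dy":0,"dz":0.19,"rx":0,"ry":0,"rz":0},
  {"dx":0,"dy":0,"dz":0.24,"rx":0,"ry":0,"rz":0},
  {"dx":0,"dy":0,"dz":0.27,"rx":0,"ry":0,"rz":0},
  {"dx":0,"dy":0,"dz":0.28,"rx":0,"ry":0,"rz":0},
  {"dx":0,"dy":0,"dz":0.28,"rx":0,"ry":0,"rz":0},
  {"dx":0,"dy":0,"dz":0.28,"rx":0,"ry":0,"rz":0},
])

```text
time_s: 20.0
eef_pos: [0.656, -0.0819, 0.0643]
ee_rot: [1.176, 2.913, 0.0]
contact_force: [0.3, 0.3, -0.8]
gripper_width: 0.664
gripper_force: 32.7
```

```bash
python3 -c "
from h import *
go(.657,-.0825,.0523,136)
r=[]
for n in('top','scene'):
  c=cam(n); u=proj(c,[[.6565,-.082,.04]],4.)[0].astype(int); im=cv2.resize(c['pixels'],None,fx=4,fy=4)[u[1]-180:u[1]+180,u[0]-180:u[0]+180].copy()
  draw(c,im,circ(.6565,-.082,.016,.058),4.,u-180); r.append(im)
cv2.imwrite('pics/g5.png',np.hstack(r))"
```

```text
d [-0.008  0.002  0.08 ] r [0.001 0.    0.001] pos [ 0.656  -0.0819  0.0643] yaw 136.0 w 0.664 t 20.0
```

View pics/g5.png

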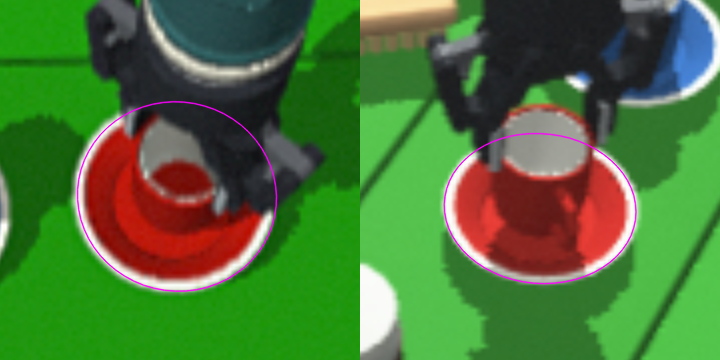

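The red cup hangs over the centre of the red saucer (circle centre (177,196)). I lower, release and lift.

Call:
play_rows([
  {"dx":-0.005,"dy":0,"dz":0.015,"rx":0,"ry":0,"rz":0},
  {"dx":-0.005,"dy":0,"dz":0.03,"rx":0,"ry":0,"rz":0},
  {"dx":-0.005,"dy":0,"dz":0.045,"rx":0,"ry":0,"rz":0},
  {"dx":-0.005,"dy":0,"dz":0.06,"rx":0,"ry":0,"rz":0},
  {"dx":-0.005,"dy":0,"dz":0.072,"rx":0,"ry":0,"rz":0},
  {"dx":-0.005,"dy":0,"dz":0.078,"rx":0,"ry":0,"rz":0},
  {"dx":-0.005,"dy":0,"dz":0.078,"rx":0,"ry":0,"rz":0},
  {"dx":-0.005,"dy":0,"dz":0.078,"rx":0,"ry":0,"rz":0},
])

```text
time_s: 20.9
eef_pos: [0.6562, -0.0825, 0.0522]
ee_rot: [1.176, 2.913, 0.0]
contact_force: [0.2, 1.0, -1.5]
gripper_width: 0.666
gripper_force: 32.7
```

Call:
play_rows([
  {"dx":0,"dy":0,"dz":0,"rx":0,"ry":0,"rz":0},
  {"dx":0,"dy":0,"dz":0,"rx":0,"ry":0,"rz":0},
  {"dx":0,"dy":0,"dz":0,"rx":0,"ry":0,"rz":0},
  {"dx":0,"dy":0,"dz":0,"rx":0,"ry":0,"rz":0},
  {"dx":0,"dy":0,"dz":0,"rx":0,"ry":0,"rz":0},
  {"dx":0,"dy":0,"dz":0,"rx":0,"ry":0,"rz":0},
  {"dx":0,"dy":0,"dz":0,"rx":0,"ry":0,"rz":0},
  {"dx":0,"dy":0,"dz":0,"rx":0,"ry":0,"rz":0},
], grip=0.95)

```text
time_s: 21.7
eef_pos: [0.6561, -0.0824, 0.0522]
ee_rot: [-1.176, -2.913, 0.0]
contact_force: [-0.3, 1.2, -0.2]
gripper_width: 0.947
gripper_force: 0.0
```

Call:
play_rows([
  {"dx":0,"dy":0,"dz":-0.04,"rx":0,"ry":0,"rz":0},
  {"dx":0,"dy":0,"dz":-0.1,"rx":0,"ry":0,"rz":0},
  {"dx":0,"dy":0,"dz":-0.2,"rx":0,"ry":0,"rz":0},
  {"dx":0,"dy":0,"dz":-0.35,"rx":0,"ry":0,"rz":0},
  {"dx":0,"dy":0,"dz":-0.5,"rx":0,"ry":0,"rz":0},
  {"dx":0,"dy":0,"dz":-0.65,"rx":0,"ry":0,"rz":0},
  {"dx":0,"dy":0,"dz":-0.8,"rx":0,"ry":0,"rz":0},
  {"dx":0,"dy":0,"dz":-0.95,"rx":0,"ry":0,"rz":0},
])

```text
time_s: 22.5
eef_pos: [0.6563, -0.0823, 0.1972]
ee_rot: [1.175, 2.912, 0.001]
contact_force: [0.9, 0.7, -0.2]
gripper_width: 0.95
gripper_force: 0.0
```

```bash
python3 -c "
from h import *
go(.3785,-.2945,.2,136)
go(.3785,-.2945,.2,90)"
```

```text
d [ 0.352 -2.304 -0.021] r [0.001 0.001 0.001] pos [ 0.6563 -0.0823  0.1972] yaw 136.0 w 0.95 t 22.5
d [ 0.352 -2.304 -0.021] r [0.001 0.001 0.767] pos [ 0.6563 -0.0823  0.1972] yaw 136.0 w 0.95 t 22.5
```

Call:
play_rows([
  {"dx":0.02,"dy":-0.1,"dz":0,"rx":0,"ry":0,"rz":0},
  {"dx":0.04,"dy":-0.22,"dz":0,"rx":0,"ry":0,"rz":0},
  {"dx":0.06,"dy":-0.36,"dz":0,"rx":0,"ry":0,"rz":0},
  {"dx":0.08,"dy":-0.5,"dz":0,"rx":0,"ry":0,"rz":0},
  {"dx":0.1,"dy":-0.64,"dz":0,"rx":0,"ry":0,"rz":0},
  {"dx":0.12,"dy":-0.78,"dz":0,"rx":0,"ry":0,"rz":0},
  {"dx":0.14,"dy":-0.9,"dz":0,"rx":0,"ry":0,"rz":0},
  {"dx":0.15,"dy":-1.0,"dz":0,"rx":0,"ry":0,"rz":0},
], grip=0.55)

```text
time_s: 23.3
eef_pos: [0.5321, -0.1766, 0.1935]
ee_rot: [-1.177, -2.909, 0.003]
contact_force: [-0.9, -0.0, 0.2]
gripper_width: 0.551
gripper_force: 0.0
```

Call:
play_rows([
  {"dx":0.02,"dy":-0.12,"dz":0,"rx":0,"ry":0,"rz":0},
  {"dx":0.04,"dy":-0.25,"dz":0,"rx":0,"ry":0,"rz":0},
  {"dx":0.06,"dy":-0.4,"dz":0,"rx":0,"ry":0,"rz":0},
  {"dx":0.08,"dy":-0.54,"dz":0,"rx":0,"ry":0,"rz":0},
  {"dx":0.1,"dy":-0.68,"dz":0,"rx":0,"ry":0,"rz":0},
  {"dx":0.12,"dy":-0.8,"dz":0,"rx":0,"ry":0,"rz":0},
  {"dx":0.14,"dy":-0.91,"dz":0,"rx":0,"ry":0,"rz":0},
  {"dx":0.15,"dy":-1.0,"dz":0,"rx":0,"ry":0,"rz":0},
])

```text
time_s: 24.1
eef_pos: [0.4129, -0.2679, 0.1941]
ee_rot: [-1.177, -2.91, 0.001]
contact_force: [-0.0, 0.3, 0.4]
gripper_width: 0.549
gripper_force: 0.0
```

Call:
play_rows([
  {"dx":0.01,"dy":-0.1,"dz":0,"rx":0,"ry":0,"rz":0},
  {"dx":0.02,"dy":-0.18,"dz":0,"rx":0,"ry":0,"rz":0},
  {"dx":0.04,"dy":-0.25,"dz":0,"rx":0,"ry":0,"rz":0},
  {"dx":0.05,"dy":-0.3,"dz":0.02,"rx":0,"ry":0,"rz":0},
  {"dx":0.05,"dy":-0.304,"dz":0.06,"rx":0,"ry":0,"rz":0},
  {"dx":0.05,"dy":-0.304,"dz":0.1,"rx":0,"ry":0,"rz":0},
  {"dx":0.05,"dy":-0.304,"dz":0.12,"rx":0,"ry":0,"rz":0},
  {"dx":0.05,"dy":-0.304,"dz":0.12,"rx":0,"ry":0,"rz":0},
])

```text
time_s: 24.9
eef_pos: [0.3787, -0.2941, 0.1761]
ee_rot: [-1.174, -2.913, -0.001]
contact_force: [-0.2, 0.3, -0.6]
gripper_width: 0.549
gripper_force: 0.0
```

```bash
python3 -c "
from h import *
go(.3785,-.2945,.091,136)
r=[]
for n in('top','scene'):
  c=cam(n); u=proj(c,[[.3785,-.2945,.07]],4.)[0].astype(int); im=cv2.resize(c['pixels'],None,fx=4,fy=4)[u[1]-180:u[1]+180,u[0]-180:u[0]+180].copy()
  for z,q in((.118,.012),(0,.0175)): draw(c,im,circ(.3785,-.2945,z,q),4.,u-180)
  r.append(cv2.copyMakeBorder(im,0,360-im.shape[0],0,360-im.shape[1],0))
cv2.imwrite('pics/g6.png',np.hstack(r))"
```

```text
d [-0.002 -0.003  0.567] r [ 0.    -0.001  0.002] pos [ 0.3787 -0.2941  0.1761] yaw 136.1 w 0.549 t 24.9
```

View pics/g6.png

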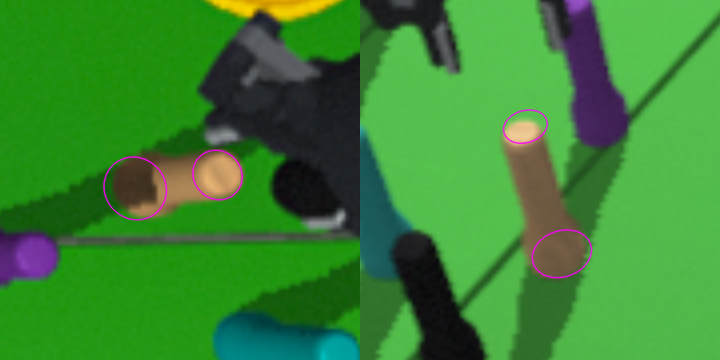

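The pale pestle (top (219,174)) matches the model and the open jaws clear the black one. I descend and grip.

Call:
play_rows([
  {"dx":0,"dy":0,"dz":0.08,"rx":0,"ry":0,"rz":0},
  {"dx":0,"dy":0,"dz":0.18,"rx":0,"ry":0,"rz":0},
  {"dx":0,"dy":0,"dz":0.28,"rx":0,"ry":0,"rz":0},
  {"dx":0,"dy":0,"dz":0.38,"rx":0,"ry":0,"rz":0},
  {"dx":0,"dy":0,"dz":0.48,"rx":0,"ry":0,"rz":0},
  {"dx":0,"dy":0,"dz":0.55,"rx":0,"ry":0,"rz":0},
  {"dx":0,"dy":0,"dz":0.567,"rx":0,"ry":0,"rz":0},
  {"dx":0,"dy":0,"dz":0.567,"rx":0,"ry":0,"rz":0},
])

```text
time_s: 25.8
eef_pos: [0.3784, -0.2945, 0.0913]
ee_rot: [-1.175, -2.913, -0.0]
contact_force: [0.3, 0.8, -0.3]
gripper_width: 0.548
gripper_force: 0.0
```

Call:
play_rows([
  {"dx":0,"dy":0,"dz":0,"rx":0,"ry":0,"rz":0},
  {"dx":0,"dy":0,"dz":0,"rx":0,"ry":0,"rz":0},
  {"dx":0,"dy":0,"dz":0,"rx":0,"ry":0,"rz":0},
  {"dx":0,"dy":0,"dz":0,"rx":0,"ry":0,"rz":0},
  {"dx":0,"dy":0,"dz":0,"rx":0,"ry":0,"rz":0},
  {"dx":0,"dy":0,"dz":0,"rx":0,"ry":0,"rz":0},
  {"dx":0,"dy":0,"dz":0,"rx":0,"ry":0,"rz":0},
  {"dx":0,"dy":0,"dz":0,"rx":0,"ry":0,"rz":0},
], grip=0, newtons=35)

```text
time_s: 26.6
eef_pos: [0.3787, -0.2953, 0.0922]
ee_rot: [1.176, 2.912, -0.001]
contact_force: [-0.6, 0.6, 5.9]
gripper_width: 0.266
gripper_force: 34.7
```

Call:
play_rows([
  {"dx":0,"dy":0,"dz":-0.05,"rx":0,"ry":0,"rz":0},
  {"dx":0,"dy":0,"dz":-0.12,"rx":0,"ry":0,"rz":0},
  {"dx":0,"dy":0,"dz":-0.22,"rx":0,"ry":0,"rz":0},
  {"dx":0,"dy":0,"dz":-0.35,"rx":0,"ry":0,"rz":0},
  {"dx":0,"dy":0,"dz":-0.5,"rx":0,"ry":0,"rz":0},
  {"dx":0,"dy":0,"dz":-0.65,"rx":0,"ry":0,"rz":0},
  {"dx":0,"dy":0,"dz":-0.8,"rx":0,"ry":0,"rz":0},
  {"dx":0,"dy":0,"dz":-0.9,"rx":0,"ry":0,"rz":0},
])

```text
time_s: 27.4
eef_pos: [0.3789, -0.2946, 0.2287]
ee_rot: [1.175, 2.912, -0.0]
contact_force: [0.2, -0.3, -1.0]
gripper_width: 0.265
gripper_force: 34.4
```

```bash
python3 -c "
from h import *
go(.455,-.15,.22,136)
go(.475,0,.22,136)
go(.4554,.1641,.22,136)"
```

```text
d [0.304 1.046 0.058] r [0.    0.002 0.001] pos [ 0.3789 -0.2946  0.2287] yaw 136.1 w 0.265 t 27.4
d [0.901 1.859 0.057] r [0.    0.002 0.001] pos [ 0.3789 -0.2946  0.2287] yaw 136.1 w 0.265 t 27.4
d [1.755 2.556 0.056] r [0.    0.002 0.001] pos [ 0.3789 -0.2946  0.2287] yaw 136.1 w 0.265 t 27.4
```

Call:
play_rows([
  {"dx":0.02,"dy":0.08,"dz":0,"rx":0,"ry":0,"rz":0},
  {"dx":0.06,"dy":0.2,"dz":0,"rx":0,"ry":0,"rz":0},
  {"dx":0.1,"dy":0.33,"dz":0,"rx":0,"ry":0,"rz":0},
  {"dx":0.14,"dy":0.47,"dz":0,"rx":0,"ry":0,"rz":0},
  {"dx":0.18,"dy":0.61,"dz":0,"rx":0,"ry":0,"rz":0},
  {"dx":0.22,"dy":0.75,"dz":0,"rx":0,"ry":0,"rz":0},
  {"dx":0.26,"dy":0.88,"dz":0,"rx":0,"ry":0,"rz":0},
  {"dx":0.3,"dy":1.0,"dz":0,"rx":0,"ry":0,"rz":0},
])

```text
time_s: 28.2
eef_pos: [0.4501, -0.1532, 0.226]
ee_rot: [-1.173, -2.913, -0.001]
contact_force: [-0.3, -0.9, -0.4]
gripper_width: 0.264
gripper_force: 34.4
```

Call:
play_rows([
  {"dx":0.06,"dy":0.11,"dz":0,"rx":0,"ry":0,"rz":0},
  {"dx":0.13,"dy":0.22,"dz":0,"rx":0,"ry":0,"rz":0},
  {"dx":0.2,"dy":0.33,"dz":0,"rx":0,"ry":0,"rz":0},
  {"dx":0.28,"dy":0.44,"dz":0,"rx":0,"ry":0,"rz":0},
  {"dx":0.36,"dy":0.54,"dz":0,"rx":0,"ry":0,"rz":0},
  {"dx":0.44,"dy":0.64,"dz":0,"rx":0,"ry":0,"rz":0},
  {"dx":0.52,"dy":0.73,"dz":0,"rx":0,"ry":0,"rz":0},
  {"dx":0.6,"dy":0.82,"dz":0,"rx":0,"ry":0,"rz":0},
])

```text
time_s: 29.0
eef_pos: [0.4698, -0.0026, 0.226]
ee_rot: [-1.173, -2.912, -0.0]
contact_force: [0.4, -0.7, -0.6]
gripper_width: 0.264
gripper_force: 34.4
```

Call:
play_rows([
  {"dx":0.1,"dy":0.09,"dz":0,"rx":0,"ry":0,"rz":0},
  {"dx":0.22,"dy":0.19,"dz":0,"rx":0,"ry":0,"rz":0},
  {"dx":0.35,"dy":0.3,"dz":0,"rx":0,"ry":0,"rz":0},
  {"dx":0.48,"dy":0.41,"dz":0,"rx":0,"ry":0,"rz":0},
  {"dx":0.61,"dy":0.53,"dz":0,"rx":0,"ry":0,"rz":0},
  {"dx":0.73,"dy":0.63,"dz":0,"rx":0,"ry":0,"rz":0},
  {"dx":0.82,"dy":0.71,"dz":0,"rx":0,"ry":0,"rz":0},
  {"dx":0.855,"dy":0.74,"dz":0,"rx":0,"ry":0,"rz":0},
])

```text
time_s: 29.8
eef_pos: [0.4541, 0.1674, 0.2263]
ee_rot: [-1.169, -2.914, -0.002]
contact_force: [-0.8, 0.2, -0.2]
gripper_width: 0.265
gripper_force: 34.4
```

```bash
python3 -c "
from h import *
go(.4554,.1641,.107,136)"
```

```text
d [-0.022 -0.01   0.796] r [ 0.    -0.002  0.005] pos [0.4541 0.1674 0.2263] yaw 136.3 w 0.265 t 29.8
```

Call:
play_rows([
  {"dx":0,"dy":0,"dz":0.05,"rx":0,"ry":0,"rz":0},
  {"dx":0,"dy":0,"dz":0.12,"rx":0,"ry":0,"rz":0},
  {"dx":0,"dy":0,"dz":0.2,"rx":0,"ry":0,"rz":0},
  {"dx":0,"dy":0,"dz":0.28,"rx":0,"ry":0,"rz":0},
  {"dx":0,"dy":0,"dz":0.33,"rx":0,"ry":0,"rz":0},
  {"dx":0,"dy":0,"dz":0.35,"rx":0,"ry":0,"rz":0},
  {"dx":0,"dy":0,"dz":0.35,"rx":0,"ry":0,"rz":0},
  {"dx":0,"dy":0,"dz":0.35,"rx":0,"ry":0,"rz":0},
])

```text
time_s: 30.6
eef_pos: [0.4558, 0.1646, 0.1743]
ee_rot: [1.176, 2.913, 0.001]
contact_force: [-0.1, -0.0, 0.4]
gripper_width: 0.267
gripper_force: 34.4
```

```bash
python3 -c "
from h import *
go(.4554,.1641,.1068,136)
r=[]
for n in('top','scene'):
  c=cam(n); u=proj(c,[[.4554,.1641,.07]],4.)[0].astype(int); im=cv2.resize(c['pixels'],None,fx=4,fy=4)[u[1]-180:u[1]+180,u[0]-180:u[0]+180].copy()
  for z,q in((.07,.045),(.083,.0175)): draw(c,im,circ(.4554,.1641,z,q),4.,u-180)
  r.append(im)
cv2.imwrite('pics/g7.png',np.hstack(r))"
```

```text
d [-0.    -0.004  0.45 ] r [0.    0.    0.001] pos [0.4558 0.1646 0.1743] yaw 136.0 w 0.267 t 30.6
```

View pics/g7.png

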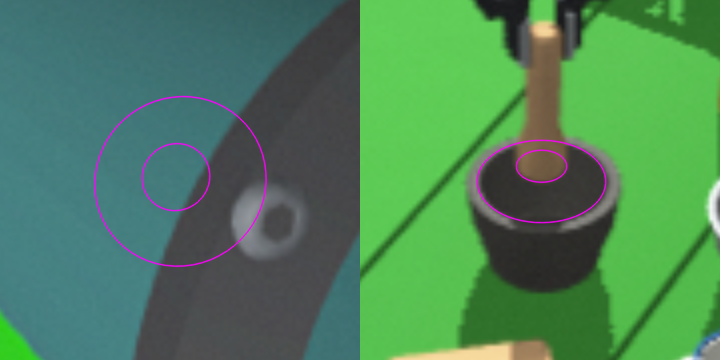

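In the scene tile the pestle hangs upright over the mouth's centre (541,165). I lower it in, release and lift.

Call:
play_rows([
  {"dx":0,"dy":0,"dz":0.05,"rx":0,"ry":0,"rz":0},
  {"dx":0,"dy":0,"dz":0.12,"rx":0,"ry":0,"rz":0},
  {"dx":0,"dy":0,"dz":0.2,"rx":0,"ry":0,"rz":0},
  {"dx":0,"dy":0,"dz":0.28,"rx":0,"ry":0,"rz":0},
  {"dx":0,"dy":0,"dz":0.35,"rx":0,"ry":0,"rz":0},
  {"dx":0,"dy":0,"dz":0.4,"rx":0,"ry":0,"rz":0},
  {"dx":0,"dy":0,"dz":0.42,"rx":0,"ry":0,"rz":0},
  {"dx":0,"dy":0,"dz":0.43,"rx":0,"ry":0,"rz":0},
])

```text
time_s: 31.5
eef_pos: [0.4554, 0.1645, 0.1092]
ee_rot: [-1.175, -2.913, 0.0]
contact_force: [-0.3, 0.3, -0.6]
gripper_width: 0.261
gripper_force: 34.4
```

Call:
play_rows([
  {"dx":0,"dy":0,"dz":0.005,"rx":0,"ry":0,"rz":0},
  {"dx":0,"dy":0,"dz":0.01,"rx":0,"ry":0,"rz":0},
  {"dx":0,"dy":0,"dz":0.015,"rx":0,"ry":0,"rz":0},
  {"dx":0,"dy":0,"dz":0.02,"rx":0,"ry":0,"rz":0},
  {"dx":0,"dy":0,"dz":0.022,"rx":0,"ry":0,"rz":0},
  {"dx":0,"dy":0,"dz":0.022,"rx":0,"ry":0,"rz":0},
  {"dx":0,"dy":0,"dz":0.022,"rx":0,"ry":0,"rz":0},
  {"dx":0,"dy":0,"dz":0.022,"rx":0,"ry":0,"rz":0},
])

```text
time_s: 32.3
eef_pos: [0.4556, 0.1644, 0.1064]
ee_rot: [1.176, 2.913, 0.0]
contact_force: [-0.5, -0.2, -0.5]
gripper_width: 0.265
gripper_force: 34.4
```

Call:
play_rows([
  {"dx":0,"dy":0,"dz":0,"rx":0,"ry":0,"rz":0},
  {"dx":0,"dy":0,"dz":0,"rx":0,"ry":0,"rz":0},
  {"dx":0,"dy":0,"dz":0,"rx":0,"ry":0,"rz":0},
  {"dx":0,"dy":0,"dz":0,"rx":0,"ry":0,"rz":0},
  {"dx":0,"dy":0,"dz":0,"rx":0,"ry":0,"rz":0},
  {"dx":0,"dy":0,"dz":0,"rx":0,"ry":0,"rz":0},
  {"dx":0,"dy":0,"dz":0,"rx":0,"ry":0,"rz":0},
  {"dx":0,"dy":0,"dz":0,"rx":0,"ry":0,"rz":0},
], grip=0.6)

```text
time_s: 33.1
eef_pos: [0.4556, 0.1644, 0.1063]
ee_rot: [-1.176, -2.913, 0.0]
contact_force: [0.4, -0.4, -0.1]
gripper_width: 0.601
gripper_force: 0.0
```

Call:
play_rows([
  {"dx":0,"dy":0,"dz":-0.04,"rx":0,"ry":0,"rz":0},
  {"dx":0,"dy":0,"dz":-0.1,"rx":0,"ry":0,"rz":0},
  {"dx":0,"dy":0,"dz":-0.2,"rx":0,"ry":0,"rz":0},
  {"dx":0,"dy":0,"dz":-0.33,"rx":0,"ry":0,"rz":0},
  {"dx":0,"dy":0,"dz":-0.46,"rx":0,"ry":0,"rz":0},
  {"dx":0,"dy":0,"dz":-0.6,"rx":0,"ry":0,"rz":0},
  {"dx":0,"dy":0,"dz":-0.7,"rx":0,"ry":0,"rz":0},
  {"dx":0,"dy":0,"dz":-0.75,"rx":0,"ry":0,"rz":0},
])

```text
time_s: 33.9
eef_pos: [0.4562, 0.1648, 0.2208]
ee_rot: [1.175, 2.911, 0.003]
contact_force: [0.3, -0.7, -0.4]
gripper_width: 0.596
gripper_force: 0.0
```

```bash
python3 -c "
from h import *
go(.5364,-.3801,.2,136); go(.5364,-.3801,.2,54.6)
r=[]
for n in('scene',):
  c=cam(n); u=proj(c,[[.4554,.1641,.07]],4.)[0].astype(int); im=cv2.resize(c['pixels'],None,fx=4,fy=4)[u[1]-180:u[1]+180,u[0]-180:u[0]+180].copy()
  for z,q in((.132,.01),(.07,.055)): draw(c,im,circ(.4554,.1641,z,q),4.,u-180)
  r.append(im)
cv2.imwrite('pics/g8.png',np.hstack(r))"
```

```text
d [-2.907 -2.244  0.137] r [0.002 0.001 0.   ] pos [0.4562 0.1648 0.2208] yaw 136.0 w 0.596 t 33.9
d [-2.907 -2.244  0.137] r [ 3.000e-03 -1.000e-03  1.357e+00] pos [0.4562 0.1648 0.2208] yaw 136.0 w 0.596 t 33.9
```

View pics/g8.png

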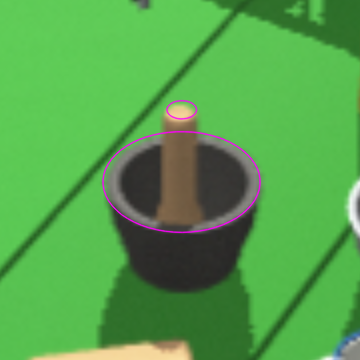

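The pestle stands head down in the middle of the mortar (top (181,110)). Next the lid. I have one picture left, so I check its centre numerically first.

Call:
play_rows([
  {"dx":-0.08,"dy":-0.06,"dz":0,"rx":0,"ry":0,"rz":0},
  {"dx":-0.2,"dy":-0.15,"dz":0,"rx":0,"ry":0,"rz":0},
  {"dx":-0.33,"dy":-0.25,"dz":0,"rx":0,"ry":0,"rz":0},
  {"dx":-0.46,"dy":-0.35,"dz":0,"rx":0,"ry":0,"rz":0},
  {"dx":-0.59,"dy":-0.45,"dz":0,"rx":0,"ry":0,"rz":0},
  {"dx":-0.72,"dy":-0.55,"dz":0,"rx":0,"ry":0,"rz":0},
  {"dx":-0.85,"dy":-0.65,"dz":0,"rx":0,"ry":0,"rz":0},
  {"dx":-0.97,"dy":-0.75,"dz":0,"rx":0,"ry":0,"rz":0},
])

```text
time_s: 34.75
eef_pos: [0.4818, -0.0188, 0.2184]
ee_rot: [-1.176, -2.912, 0.001]
contact_force: [-0.6, -0.4, -0.4]
gripper_width: 0.6
gripper_force: 0.0
```

Call:
play_rows([
  {"dx":-0.12,"dy":-0.09,"dz":0,"rx":0,"ry":0,"rz":0},
  {"dx":-0.25,"dy":-0.19,"dz":0,"rx":0,"ry":0,"rz":0},
  {"dx":-0.38,"dy":-0.29,"dz":0,"rx":0,"ry":0,"rz":0},
  {"dx":-0.5,"dy":-0.39,"dz":0,"rx":0,"ry":0,"rz":0},
  {"dx":-0.62,"dy":-0.48,"dz":0,"rx":0,"ry":0,"rz":0},
  {"dx":-0.74,"dy":-0.57,"dz":0,"rx":0,"ry":0,"rz":0},
  {"dx":-0.86,"dy":-0.66,"dz":0,"rx":0,"ry":0,"rz":0},
  {"dx":-0.97,"dy":-0.75,"dz":0,"rx":0,"ry":0,"rz":0},
])

```text
time_s: 35.55
eef_pos: [0.5084, -0.2006, 0.2183]
ee_rot: [-1.176, -2.912, -0.0]
contact_force: [0.7, 0.8, -0.4]
gripper_width: 0.6
gripper_force: 0.0
```

```bash
cat > yl.py <<'E'
from h import *
def lid(z,n):
    c=cam(n); hsv=cv2.cvtColor(c["pixels"],cv2.COLOR_BGR2HSV); m=cv2.inRange(hsv,(20,130,60),(33,255,255))
    k,l,s,_=cv2.connectedComponentsWithStats(m); i=1+np.argmax(s[1:,4]); ct=cv2.findContours((l==i).astype(np.uint8),0,1)[0]
    p=cv2.convexHull(max(ct,key=len))[:,0]; w=np.array([back(c,a,b,z,1)[:2] for a,b in p]); 
    A=np.c_[2*w,np.ones(len(w))]; q=np.linalg.lstsq(A,(w**2).sum(1),rcond=None)[0]
    print(n,"centre",np.round(q[:2],4),"r",round(float(np.sqrt(q[2]+q[0]**2+q[1]**2)),4),"resid",np.round(np.abs(np.hypot(*(w-q[:2]).T)-np.sqrt(q[2]+q[:2]@q[:2])).max(),4),"area",s[i,4])
E
python3 -c "
from yl import *
go(.5364,-.3801,.14,136)
lid(.010,'top');lid(.010,'scene')"
```

```text
d [-0.966 -0.731  0.521] r [-0.    -0.001  0.   ] pos [ 0.5084 -0.2006  0.2183] yaw 136.0 w 0.6 t 35.55
top centre [ 0.5356 -0.3811] r 0.0654 resid 0.024 area 1607
scene centre [ 0.5379 -0.3804] r 0.0669 resid 0.0005 area 2739
```

Call:
play_rows([
  {"dx":-0.12,"dy":-0.09,"dz":0,"rx":0,"ry":0,"rz":0},
  {"dx":-0.26,"dy":-0.19,"dz":0.05,"rx":0,"ry":0,"rz":0},
  {"dx":-0.42,"dy":-0.31,"dz":0.12,"rx":0,"ry":0,"rz":0},
  {"dx":-0.58,"dy":-0.43,"dz":0.2,"rx":0,"ry":0,"rz":0},
  {"dx":-0.74,"dy":-0.55,"dz":0.3,"rx":0,"ry":0,"rz":0},
  {"dx":-0.88,"dy":-0.66,"dz":0.4,"rx":0,"ry":0,"rz":0},
  {"dx":-0.95,"dy":-0.72,"dz":0.48,"rx":0,"ry":0,"rz":0},
  {"dx":-0.97,"dy":-0.73,"dz":0.52,"rx":0,"ry":0,"rz":0},
])

```text
time_s: 36.45
eef_pos: [0.5364, -0.3801, 0.139]
ee_rot: [-1.178, -2.91, -0.0]
contact_force: [0.4, 0.1, -0.2]
gripper_width: 0.601
gripper_force: 0.0
```

Call:
play_rows([
  {"dx":0,"dy":0,"dz":0.05,"rx":0,"ry":0,"rz":0},
  {"dx":0,"dy":0,"dz":0.1,"rx":0,"ry":0,"rz":0},
  {"dx":0,"dy":0,"dz":0.17,"rx":0,"ry":0,"rz":0},
  {"dx":0,"dy":0,"dz":0.24,"rx":0,"ry":0,"rz":0},
  {"dx":0,"dy":0,"dz":0.29,"rx":0,"ry":0,"rz":0},
  {"dx":0,"dy":0,"dz":0.3,"rx":0,"ry":0,"rz":0},
  {"dx":0,"dy":0,"dz":0.3,"rx":0,"ry":0,"rz":0},
  {"dx":0,"dy":0,"dz":0.3,"rx":0,"ry":0,"rz":0},
])

```text
time_s: 37.25
eef_pos: [0.5378, -0.3795, 0.0961]
ee_rot: [1.176, 2.913, -0.0]
contact_force: [-0.1, -0.0, -0.2]
gripper_width: 0.606
gripper_force: 0.0
```

```bash
python3 -c "
from h import *
go(.537,-.3802,.041,136)"
```

```text
d [ 0.001 -0.007  0.368] r [0.    0.001 0.   ] pos [ 0.5378 -0.3795  0.0961] yaw 136.0 w 0.606 t 37.25
```

Call:
play_rows([
  {"dx":0,"dy":-0.007,"dz":0.05,"rx":0,"ry":0,"rz":0},
  {"dx":0,"dy":-0.007,"dz":0.12,"rx":0,"ry":0,"rz":0},
  {"dx":0,"dy":-0.007,"dz":0.2,"rx":0,"ry":0,"rz":0},
  {"dx":0,"dy":-0.007,"dz":0.27,"rx":0,"ry":0,"rz":0},
  {"dx":0,"dy":-0.007,"dz":0.32,"rx":0,"ry":0,"rz":0},
  {"dx":0,"dy":-0.007,"dz":0.355,"rx":0,"ry":0,"rz":0},
  {"dx":0,"dy":-0.007,"dz":0.367,"rx":0,"ry":0,"rz":0},
  {"dx":0,"dy":-0.007,"dz":0.367,"rx":0,"ry":0,"rz":0},
])

```text
time_s: 38.05
eef_pos: [0.5368, -0.3801, 0.0406]
ee_rot: [-1.176, -2.913, -0.0]
contact_force: [0.1, 0.2, 0.1]
gripper_width: 0.6
gripper_force: 0.0
```

Call:
play_rows([
  {"dx":0,"dy":0,"dz":0,"rx":0,"ry":0,"rz":0},
  {"dx":0,"dy":0,"dz":0,"rx":0,"ry":0,"rz":0},
  {"dx":0,"dy":0,"dz":0,"rx":0,"ry":0,"rz":0},
  {"dx":0,"dy":0,"dz":0,"rx":0,"ry":0,"rz":0},
  {"dx":0,"dy":0,"dz":0,"rx":0,"ry":0,"rz":0},
  {"dx":0,"dy":0,"dz":0,"rx":0,"ry":0,"rz":0},
  {"dx":0,"dy":0,"dz":0,"rx":0,"ry":0,"rz":0},
  {"dx":0,"dy":0,"dz":0,"rx":0,"ry":0,"rz":0},
], grip=0, newtons=40)

```text
time_s: 38.85
eef_pos: [0.5368, -0.3803, 0.041]
ee_rot: [1.176, 2.913, -0.0]
contact_force: [-0.2, -1.0, 2.2]
gripper_width: -0.003
gripper_force: 1.2
```

Call:
play_rows([
  {"dx":0,"dy":0,"dz":-0.05,"rx":0,"ry":0,"rz":0},
  {"dx":0,"dy":0,"dz":-0.12,"rx":0,"ry":0,"rz":0},
  {"dx":0,"dy":0,"dz":-0.22,"rx":0,"ry":0,"rz":0},
  {"dx":0,"dy":0,"dz":-0.35,"rx":0,"ry":0,"rz":0},
  {"dx":0,"dy":0,"dz":-0.5,"rx":0,"ry":0,"rz":0},
  {"dx":0,"dy":0,"dz":-0.67,"rx":0,"ry":0,"rz":0},
  {"dx":0,"dy":0,"dz":-0.83,"rx":0,"ry":0,"rz":0},
  {"dx":0,"dy":0,"dz":-0.95,"rx":0,"ry":0,"rz":0},
])

```text
time_s: 39.65
eef_pos: [0.5376, -0.3803, 0.1864]
ee_rot: [1.175, 2.911, -0.001]
contact_force: [-0.0, -0.0, 0.5]
gripper_width: 0.001
gripper_force: 0.0
```

```bash
python3 -c "
from yl import *
go(.6173,.232,.185,136)
z=arm.state()['eef_pos'][2]-.042+.010
lid(z,'scene');lid(z,'top')"
```

```text
d [2.451 3.307 0.004] r [0.001 0.003 0.001] pos [ 0.5376 -0.3803  0.1864] yaw 136.0 w 0.001 t 39.65
scene centre [ 0.6024 -0.44  ] r 0.0566 resid 0.0004 area 2740
top centre [ 0.5053 -0.3155] r 0.0565 resid 0.0005 area 2662
```

```bash
python3 -c "
from yl import *
lid(.010,'scene');lid(.010,'top')
c=cam('top'); ims=[]
for n in('top','scene'):
  c=cam(n); u=proj(c,[[.5364,-.3801,.03]],4.5)[0].astype(int); im=cv2.resize(c['pixels'],None,fx=4.5,fy=4.5,interpolation=cv2.INTER_CUBIC)[u[1]-190:u[1]+190,u[0]-190:u[0]+190].copy()
  ims.append(im)
cv2.imwrite('pics/g9.png',np.hstack(ims))
g=cv2.cvtColor(ims[0],cv2.COLOR_BGR2GRAY); a=cv2.resize(g,(44,38),interpolation=cv2.INTER_AREA)
for r in a: print(' '.join('%3d'%x for x in r))"
```

```text
scene centre [ 0.5379 -0.3804] r 0.0669 resid 0.0005 area 2737
top centre [ 0.5386 -0.3797] r 0.0675 resid 0.0006 area 2659
205 165  56  60  58  58  59  59  59  60  60  58  61  58  58  74  93  93  92  92  92  91  92  91  93  92  92  92  91  93  91  93  92  92  92  91  94  75  33  33  34  30  25  27
207 164  56  59  60  59  59  60  60  59  58  58  58  58  79  92  92  92  92  92  92  92  91  91  92  91  92  91  92  91  92  91  92  91  91  91  93  81  35  34  34  29  25  38
209 140  56  60  59  60  59  60  61  60  58  60  69  82  93  92  92  91  92  92  92  92  93  92  92  92  92  91  93  93  93  91  91  92  91  92  92  90  38  34  34  30  34  40
193  77  57  59  60  59  58  59  58  61  75  85  93  93  93  91  92  92  92  92  93  92  91  93  92  91  92  92  92  92  92  92  92  92  93  92  93  94  46  32  34  31  36  40
111  56  59  60  59  60  59  59  67  91  94  93  91  93  91  93  92  92  93  91  91  93  91  93  91  92  92  92  91  92  92  92  92  92  90  92  92  92  72  39  34  32  31  39
 56  58  59  59  60  62  62  82  92  92  92  93  92  91  92  92  92  93  92  92  93  94  92  92 
[... 5011 characters left out ...]
  94  94  96  95  95  94  95  94  95  94  95  94  95  94  95  94  95  93  93  94  95  94  94  94  94  94  94  94  95  93  94  93  93  94  93  94  93  93  92  94  94  93  94
 95  96  95  94  96  95  95  95  94  95  94  95  96  94  94  93  94  94  94  94  94  94  94  94  94  94  93  94  94  95  95  94  93  94  94  93  94  95  94  94  95  94  94  93
 94  95  95  95  95  96  95  95  95  95  94  95  94  94  94  94  94  95  94  93  94  93  95  92  95  94  95  95  93  94  92  94  94  95  94  94  94  94  93  94  95  94  95  93
 96  96  95  95  95  95  96  94  95  95  95  95  95  94  93  95  95  94  94  94  94  95  93  94  95  95  94  94  94  94  94  94  93  95  93  95  94  94  94  94  93  94  94  93
```

The fingers closed on nothing (width 0) and the lid has not moved. I go down again with the jaws narrowed almost to knob width and use the last picture to see how the pads stand to the knob.

Call:
play_rows([
  {"dx":0,"dy":0,"dz":0.1,"rx":0,"ry":0,"rz":0},
  {"dx":0,"dy":0,"dz":0.2,"rx":0,"ry":0,"rz":0},
  {"dx":0,"dy":0,"dz":0.35,"rx":0,"ry":0,"rz":0},
  {"dx":0,"dy":0,"dz":0.45,"rx":0,"ry":0,"rz":0},
  {"dx":0,"dy":0,"dz":0.55,"rx":0,"ry":0,"rz":0},
  {"dx":0,"dy":0,"dz":0.6,"rx":0,"ry":0,"rz":0},
  {"dx":0,"dy":0,"dz":0.62,"rx":0,"ry":0,"rz":0},
  {"dx":0,"dy":0,"dz":0.62,"rx":0,"ry":0,"rz":0},
], grip=0.45)

```text
time_s: 40.8
eef_pos: [0.5369, -0.3801, 0.0901]
ee_rot: [-1.176, -2.913, -0.0]
contact_force: [0.1, 0.3, 0.3]
gripper_width: 0.45
gripper_force: 0.0
```

Call:
play_rows([
  {"dx":0,"dy":0,"dz":0.05,"rx":0,"ry":0,"rz":0},
  {"dx":0,"dy":0,"dz":0.1,"rx":0,"ry":0,"rz":0},
  {"dx":0,"dy":0,"dz":0.15,"rx":0,"ry":0,"rz":0},
  {"dx":0,"dy":0,"dz":0.2,"rx":0,"ry":0,"rz":0},
  {"dx":0,"dy":0,"dz":0.25,"rx":0,"ry":0,"rz":0},
  {"dx":0,"dy":0,"dz":0.3,"rx":0,"ry":0,"rz":0},
  {"dx":0,"dy":0,"dz":0.33,"rx":0,"ry":0,"rz":0},
  {"dx":0,"dy":0,"dz":0.34,"rx":0,"ry":0,"rz":0},
])

```text
time_s: 41.6
eef_pos: [0.5364, -0.38, 0.0385]
ee_rot: [-1.175, -2.912, -0.0]
contact_force: [0.8, 0.1, 0.2]
gripper_width: 0.446
gripper_force: 0.0
```

```bash
python3 -c "
from yl import *
go(.538,-.380,.040,136); print(arm.state()['contact_force'])
ims=[]
for n in('top','scene'):
  c=cam(n); u=proj(c,[[.538,-.380,.03]],5.)[0].astype(int); im=cv2.resize(c['pixels'],None,fx=5,fy=5,interpolation=cv2.INTER_CUBIC)[u[1]-200:u[1]+200,u[0]-200:u[0]+200].copy()
  for z in(.012,.042): draw(c,im,circ(.538,-.380,z,.012),5.,u-200)
  ims.append(im)
cv2.imwrite('pics/g10.png',np.hstack(ims))"
```

```text
d [-0.008  0.007 -0.01 ] r [-0.    -0.001  0.001] pos [ 0.5364 -0.38    0.0385] yaw 136.0 w 0.446 t 41.6
[0.80541782 0.08795135 0.21252173]
```

View pics/g10.png

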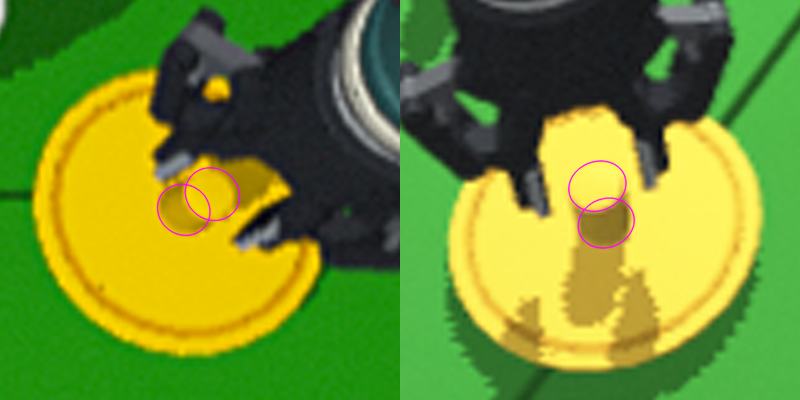

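The fingertips appear around z ≈ 0.037 (tips (172,165) and (262,232) in the top tile, whose midpoint falls on the knob-top circle). They only reach the knob's top, so I go lower in small steps and watch the force.

Call:
play_rows([
  {"dx":-0.008,"dy":0.007,"dz":0.005,"rx":0,"ry":0,"rz":0},
  {"dx":-0.008,"dy":0.007,"dz":0.01,"rx":0,"ry":0,"rz":0},
  {"dx":-0.008,"dy":0.007,"dz":0.015,"rx":0,"ry":0,"rz":0},
  {"dx":-0.008,"dy":0.007,"dz":0.02,"rx":0,"ry":0,"rz":0},
  {"dx":-0.008,"dy":0.007,"dz":0.025,"rx":0,"ry":0,"rz":0},
  {"dx":-0.008,"dy":0.007,"dz":0.03,"rx":0,"ry":0,"rz":0},
  {"dx":-0.008,"dy":0.007,"dz":0.035,"rx":0,"ry":0,"rz":0},
  {"dx":-0.008,"dy":0.007,"dz":0.04,"rx":0,"ry":0,"rz":0},
])

```text
time_s: 42.5
eef_pos: [0.5383, -0.3803, 0.0332]
ee_rot: [-1.176, -2.913, 0.0]
contact_force: [-0.0, -0.5, -0.6]
gripper_width: 0.45
gripper_force: 0.0
```

```bash
python3 -c "
from yl import *
go(.538,-.380,.03,136); print(arm.state()['contact_force'])
# silver pad tips: low-saturation bright pixels near the knob, triangulated between cameras
for n in('top','scene'):
  c=cam(n); u=proj(c,[[.538,-.380,.03]],1.)[0]; hsv=cv2.cvtColor(c['pixels'],cv2.COLOR_BGR2HSV); m=cv2.inRange(hsv,(0,0,70),(180,70,200))
  Y,X=np.mgrid[:420,:560]; m[np.hypot(X-u[0],Y-u[1])>22]=0
  k,l,s,ce=cv2.connectedComponentsWithStats(m); print(n,[(np.round(ce[i],1).tolist(),s[i].tolist()) for i in range(1,k) if s[i,4]>5],'axis z.0-.06',np.round(proj(c,[[.538,-.38,0],[.538,-.38,.06]],1.),1).tolist())"
```

```text
d [ 0.003 -0.     0.022] r [-0. -0.  0.] pos [ 0.5383 -0.3803  0.0332] yaw 136.0 w 0.45 t 42.5
[-0.03728922 -0.52787282 -0.6448505 ]
top [([445.4, 181.3], [442, 179, 8, 6, 27]), ([463.2, 195.2], [459, 192, 8, 6, 24])] axis z.0-.06 [[446.3, 191.5], [457.8, 185.1]]
scene [([212.1, 334.9], [211, 331, 3, 9, 21]), ([190.0, 340.6], [188, 336, 5, 10, 25])] axis z.0-.06 [[203.6, 347.5], [200.1, 332.7]]
```

Triangulating the pads puts the tips near z ≈ 0.017 with the TCP at 0.033 and no contact force. I close here, slightly lower than before.

Call:
play_rows([
  {"dx":0,"dy":0,"dz":0,"rx":0,"ry":0,"rz":0},
  {"dx":0,"dy":0,"dz":0,"rx":0,"ry":0,"rz":0},
  {"dx":0,"dy":0,"dz":0,"rx":0,"ry":0,"rz":0},
  {"dx":0,"dy":0,"dz":0,"rx":0,"ry":0,"rz":0},
  {"dx":0,"dy":0,"dz":0,"rx":0,"ry":0,"rz":0},
  {"dx":0,"dy":0,"dz":0,"rx":0,"ry":0,"rz":0},
  {"dx":0,"dy":0,"dz":0,"rx":0,"ry":0,"rz":0},
  {"dx":0,"dy":0,"dz":0,"rx":0,"ry":0,"rz":0},
], grip=0.25, newtons=30)

```text
time_s: 43.4
eef_pos: [0.5383, -0.3803, 0.0334]
ee_rot: [-1.176, -2.913, 0.0]
contact_force: [-1.7, 0.4, 3.3]
gripper_width: 0.257
gripper_force: 29.4
```

```bash
python3 -c "
from yl import *
s=arm.state(); print(s['gripper_width'],s['gripper_force'],s['contact_force'])
for n in('top','scene'):
  c=cam(n); u=proj(c,[[.538,-.380,.03]],1.)[0]; hsv=cv2.cvtColor(c['pixels'],cv2.COLOR_BGR2HSV); m=cv2.inRange(hsv,(0,0,70),(180,70,200))
  Y,X=np.mgrid[:420,:560]; m[np.hypot(X-u[0],Y-u[1])>22]=0
  k,l,q,ce=cv2.connectedComponentsWithStats(m); print(n,[(np.round(ce[i],1).tolist(),q[i].tolist()) for i in range(1,k) if q[i,4]>5])
lid(.010,'scene')"
```

```text
0.256810218891545 29.422140419483185 [-1.74608846  0.3675166   3.30581889]
top [([448.2, 183.8], [445, 181, 8, 6, 26]), ([459.7, 192.7], [456, 190, 8, 6, 23])]
scene [([208.4, 336.2], [207, 333, 4, 8, 22]), ([194.0, 339.6], [192, 335, 5, 10, 24])]
scene centre [ 0.5399 -0.3819] r 0.0655 resid 0.0065 area 2287
```

The knob is now held (29 N at 22 mm). I lift gently and check.

Call:
play_rows([
  {"dx":0,"dy":0,"dz":0,"rx":0,"ry":0,"rz":0},
  {"dx":0,"dy":0,"dz":0,"rx":0,"ry":0,"rz":0},
  {"dx":0,"dy":0,"dz":0,"rx":0,"ry":0,"rz":0},
  {"dx":0,"dy":0,"dz":-0.02,"rx":0,"ry":0,"rz":0},
  {"dx":0,"dy":0,"dz":-0.05,"rx":0,"ry":0,"rz":0},
  {"dx":0,"dy":0,"dz":-0.08,"rx":0,"ry":0,"rz":0},
  {"dx":0,"dy":0,"dz":-0.1,"rx":0,"ry":0,"rz":0},
  {"dx":0,"dy":0,"dz":-0.1,"rx":0,"ry":0,"rz":0},
], grip=0.15, newtons=35)

```text
time_s: 44.35
eef_pos: [0.5388, -0.3804, 0.0488]
ee_rot: [1.176, 2.912, -0.0]
contact_force: [0.0, 0.1, -1.3]
gripper_width: 0.25
gripper_force: 34.3
```

```bash
python3 -c "
from yl import *
s=arm.state(); z=s['eef_pos'][2]-.0334+.010; print(s['gripper_width'],s['gripper_force'],s['contact_force'],z)
lid(z,'scene');lid(.010,'scene')"
```

```text
0.2504020640234784 34.27977919578552 [ 0.01528924  0.07933497 -1.25542587] 0.025444151549050296
scene centre [ 0.54   -0.3818] r 0.0658 resid 0.0062 area 2330
scene centre [ 0.5331 -0.3753] r 0.0668 resid 0.0062 area 2328
```

Call:
play_rows([
  {"dx":0,"dy":0,"dz":-0.04,"rx":0,"ry":0,"rz":0},
  {"dx":0,"dy":0,"dz":-0.12,"rx":0,"ry":0,"rz":0},
  {"dx":0,"dy":0,"dz":-0.23,"rx":0,"ry":0,"rz":0},
  {"dx":0,"dy":0,"dz":-0.36,"rx":0,"ry":0,"rz":0},
  {"dx":0,"dy":0,"dz":-0.5,"rx":0,"ry":0,"rz":0},
  {"dx":0,"dy":0,"dz":-0.64,"rx":0,"ry":0,"rz":0},
  {"dx":0,"dy":0,"dz":-0.76,"rx":0,"ry":0,"rz":0},
  {"dx":0,"dy":0,"dz":-0.82,"rx":0,"ry":0,"rz":0},
])

```text
time_s: 45.25
eef_pos: [0.5396, -0.3806, 0.1744]
ee_rot: [1.174, 2.909, -0.001]
contact_force: [-0.7, -0.5, -1.1]
gripper_width: 0.253
gripper_force: 34.3
```

```bash
python3 -c "
from yl import *
go(.58,-.20,.17,136);go(.6,.03,.17,136);go(.6173,.232,.17,136)
s=arm.state(); z=s['eef_pos'][2]-.0334+.010; print(s['gripper_force'],s['contact_force'],s['wrist_torque'],z)
lid(z,'scene');lid(z,'top')"
```

```text
d [0.642 1.054 0.028] r [0.001 0.004 0.001] pos [ 0.5396 -0.3806  0.1744] yaw 136.0 w 0.253 t 45.25
d [1.611 2.25  0.025] r [0.001 0.004 0.001] pos [ 0.5396 -0.3806  0.1744] yaw 136.0 w 0.253 t 45.25
d [2.463 3.299 0.023] r [0.001 0.004 0.001] pos [ 0.5396 -0.3806  0.1744] yaw 136.0 w 0.253 t 45.25
34.32878851890564 [-0.74466366 -0.46658145 -1.09813159] [ 0.09013885  0.0128948  -0.02478227] 0.15100364562263768
scene centre [ 0.5394 -0.3805] r 0.0667 resid 0.0013 area 2770
top centre [ 0.5391 -0.3779] r 0.0659 resid 0.0055 area 2878
```

The lid is lifted level, on the TCP axis (fit r 66.7 mm at the expected height). I carry it to the bowl.

Call:
play_rows([
  {"dx":0.03,"dy":0.05,"dz":0,"rx":0,"ry":0,"rz":0},
  {"dx":0.1,"dy":0.13,"dz":0,"rx":0,"ry":0,"rz":0},
  {"dx":0.18,"dy":0.24,"dz":0,"rx":0,"ry":0,"rz":0},
  {"dx":0.26,"dy":0.35,"dz":0,"rx":0,"ry":0,"rz":0},
  {"dx":0.35,"dy":0.47,"dz":0,"rx":0,"ry":0,"rz":0},
  {"dx":0.44,"dy":0.59,"dz":0,"rx":0,"ry":0,"rz":0},
  {"dx":0.53,"dy":0.71,"dz":0,"rx":0,"ry":0,"rz":0},
  {"dx":0.62,"dy":0.83,"dz":0,"rx":0,"ry":0,"rz":0},
])

```text
time_s: 46.15
eef_pos: [0.557, -0.2229, 0.1703]
ee_rot: [-1.172, -2.912, -0.001]
contact_force: [0.0, 0.3, -1.2]
gripper_width: 0.252
gripper_force: 34.3
```

Call:
play_rows([
  {"dx":0.08,"dy":0.11,"dz":0,"rx":0,"ry":0,"rz":0},
  {"dx":0.16,"dy":0.22,"dz":0,"rx":0,"ry":0,"rz":0},
  {"dx":0.25,"dy":0.33,"dz":0,"rx":0,"ry":0,"rz":0},
  {"dx":0.33,"dy":0.44,"dz":0,"rx":0,"ry":0,"rz":0},
  {"dx":0.41,"dy":0.55,"dz":0,"rx":0,"ry":0,"rz":0},
  {"dx":0.49,"dy":0.66,"dz":0,"rx":0,"ry":0,"rz":0},
  {"dx":0.57,"dy":0.77,"dz":0,"rx":0,"ry":0,"rz":0},
  {"dx":0.65,"dy":0.87,"dz":0,"rx":0,"ry":0,"rz":0},
])

```text
time_s: 46.95
eef_pos: [0.5771, -0.0615, 0.1704]
ee_rot: [-1.172, -2.912, -0.001]
contact_force: [0.3, -0.2, -0.9]
gripper_width: 0.258
gripper_force: 34.3
```

Call:
play_rows([
  {"dx":0.08,"dy":0.11,"dz":0,"rx":0,"ry":0,"rz":0},
  {"dx":0.16,"dy":0.22,"dz":0,"rx":0,"ry":0,"rz":0},
  {"dx":0.25,"dy":0.33,"dz":0,"rx":0,"ry":0,"rz":0},
  {"dx":0.33,"dy":0.44,"dz":0,"rx":0,"ry":0,"rz":0},
  {"dx":0.41,"dy":0.55,"dz":0,"rx":0,"ry":0,"rz":0},
  {"dx":0.49,"dy":0.66,"dz":0,"rx":0,"ry":0,"rz":0},
  {"dx":0.57,"dy":0.77,"dz":0,"rx":0,"ry":0,"rz":0},
  {"dx":0.65,"dy":0.87,"dz":0,"rx":0,"ry":0,"rz":0},
])

```text
time_s: 47.75
eef_pos: [0.5969, 0.0997, 0.1703]
ee_rot: [-1.172, -2.912, 0.001]
contact_force: [0.4, -0.6, -0.3]
gripper_width: 0.252
gripper_force: 34.3
```

Call:
play_rows([
  {"dx":0.08,"dy":0.1,"dz":0,"rx":0,"ry":0,"rz":0},
  {"dx":0.17,"dy":0.22,"dz":0,"rx":0,"ry":0,"rz":0},
  {"dx":0.26,"dy":0.34,"dz":0,"rx":0,"ry":0,"rz":0},
  {"dx":0.35,"dy":0.47,"dz":0,"rx":0,"ry":0,"rz":0},
  {"dx":0.43,"dy":0.58,"dz":0,"rx":0,"ry":0,"rz":0},
  {"dx":0.5,"dy":0.67,"dz":0,"rx":0,"ry":0,"rz":0},
  {"dx":0.535,"dy":0.715,"dz":0,"rx":0,"ry":0,"rz":0},
  {"dx":0.543,"dy":0.729,"dz":0,"rx":0,"ry":0,"rz":0},
])

```text
time_s: 48.55
eef_pos: [0.615, 0.234, 0.1709]
ee_rot: [-1.172, -2.914, 0.0]
contact_force: [-0.4, -0.8, -1.9]
gripper_width: 0.258
gripper_force: 34.3
```

Call:
play_rows([
  {"dx":0,"dy":0,"dz":0,"rx":0,"ry":0,"rz":0},
  {"dx":0,"dy":0,"dz":0.03,"rx":0,"ry":0,"rz":0},
  {"dx":0,"dy":0,"dz":0.08,"rx":0,"ry":0,"rz":0},
  {"dx":0,"dy":0,"dz":0.14,"rx":0,"ry":0,"rz":0},
  {"dx":0,"dy":0,"dz":0.2,"rx":0,"ry":0,"rz":0},
  {"dx":0,"dy":0,"dz":0.24,"rx":0,"ry":0,"rz":0},
  {"dx":0,"dy":0,"dz":0.25,"rx":0,"ry":0,"rz":0},
  {"dx":0,"dy":0,"dz":0.25,"rx":0,"ry":0,"rz":0},
])

```text
time_s: 49.35
eef_pos: [0.6158, 0.2324, 0.1333]
ee_rot: [-1.176, -2.913, 0.001]
contact_force: [-0.6, -0.3, -1.4]
gripper_width: 0.251
gripper_force: 34.3
```

```bash
python3 -c "
from yl import *
go(.6173,.232,.0844,136)
s=arm.state(); z=s['eef_pos'][2]-.0334+.010; print(s['gripper_force'],s['contact_force'],z)
lid(z,'scene');lid(z,'top')"
```

```text
d [-0.009  0.005  0.326] r [-0.001 -0.     0.001] pos [0.6158 0.2324 0.1333] yaw 136.0 w 0.251 t 49.35
34.33732509613037 [-0.62288242 -0.30609726 -1.38360494] 0.10993235967217366
scene centre [0.6156 0.2325] r 0.0671 resid 0.0011 area 1137
top centre [0.6018 0.2458] r 0.0545 resid 0.0159 area 1442
```

Call:
play_rows([
  {"dx":-0.009,"dy":0.005,"dz":0.04,"rx":0,"ry":0,"rz":0},
  {"dx":-0.009,"dy":0.005,"dz":0.09,"rx":0,"ry":0,"rz":0},
  {"dx":-0.009,"dy":0.005,"dz":0.14,"rx":0,"ry":0,"rz":0},
  {"dx":-0.009,"dy":0.005,"dz":0.19,"rx":0,"ry":0,"rz":0},
  {"dx":-0.009,"dy":0.005,"dz":0.24,"rx":0,"ry":0,"rz":0},
  {"dx":-0.009,"dy":0.005,"dz":0.28,"rx":0,"ry":0,"rz":0},
  {"dx":-0.009,"dy":0.005,"dz":0.3,"rx":0,"ry":0,"rz":0},
  {"dx":-0.009,"dy":0.005,"dz":0.31,"rx":0,"ry":0,"rz":0},
])

```text
time_s: 50.25
eef_pos: [0.6173, 0.232, 0.0868]
ee_rot: [-1.176, -2.913, 0.001]
contact_force: [-0.8, -0.1, -1.4]
gripper_width: 0.254
gripper_force: 34.3
```

Call:
play_rows([
  {"dx":0,"dy":0,"dz":0.003,"rx":0,"ry":0,"rz":0},
  {"dx":0,"dy":0,"dz":0.006,"rx":0,"ry":0,"rz":0},
  {"dx":0,"dy":0,"dz":0.009,"rx":0,"ry":0,"rz":0},
  {"dx":0,"dy":0,"dz":0.012,"rx":0,"ry":0,"rz":0},
  {"dx":0,"dy":0,"dz":0.015,"rx":0,"ry":0,"rz":0},
  {"dx":0,"dy":0,"dz":0.018,"rx":0,"ry":0,"rz":0},
  {"dx":0,"dy":0,"dz":0.018,"rx":0,"ry":0,"rz":0},
  {"dx":0,"dy":0,"dz":0.018,"rx":0,"ry":0,"rz":0},
])

```text
time_s: 51.05
eef_pos: [0.6175, 0.232, 0.0846]
ee_rot: [-1.176, -2.913, 0.0]
contact_force: [1.2, -0.3, -0.7]
gripper_width: 0.25
gripper_force: 34.3
```

```bash
python3 -c "
from yl import *
go(.6173,.232,.0834,136)
s=arm.state(); z=s['eef_pos'][2]-.0334+.010; print(s['gripper_force'],s['contact_force'],z)
lid(z,'scene')"
```

```text
d [ 0.001 -0.001  0.008] r [-0.    -0.     0.001] pos [0.6175 0.232  0.0846] yaw 136.0 w 0.25 t 51.05
34.33725714683533 [ 1.2321053  -0.30939539 -0.73499248] 0.06117471884531853
scene centre [0.6175 0.2319] r 0.0674 resid 0.0016 area 1124
```

The lid is about 1 mm above its seat, centred. I release gently and lift clear.

Call:
play_rows([
  {"dx":0,"dy":0,"dz":0.003,"rx":0,"ry":0,"rz":0},
  {"dx":0,"dy":0,"dz":0.006,"rx":0,"ry":0,"rz":0},
  {"dx":0,"dy":0,"dz":0.006,"rx":0,"ry":0,"rz":0},
  {"dx":0,"dy":0,"dz":0.006,"rx":0,"ry":0,"rz":0},
  {"dx":0,"dy":0,"dz":0.006,"rx":0,"ry":0,"rz":0},
  {"dx":0,"dy":0,"dz":0.006,"rx":0,"ry":0,"rz":0},
  {"dx":0,"dy":0,"dz":0.006,"rx":0,"ry":0,"rz":0},
  {"dx":0,"dy":0,"dz":0.006,"rx":0,"ry":0,"rz":0},
])

```text
time_s: 51.9
eef_pos: [0.6175, 0.232, 0.0837]
ee_rot: [1.176, 2.913, 0.0]
contact_force: [0.6, -0.1, -1.0]
gripper_width: 0.251
gripper_force: 34.3
```

Call:
play_rows([
  {"dx":0,"dy":0,"dz":0,"rx":0,"ry":0,"rz":0},
  {"dx":0,"dy":0,"dz":0,"rx":0,"ry":0,"rz":0},
  {"dx":0,"dy":0,"dz":0,"rx":0,"ry":0,"rz":0},
  {"dx":0,"dy":0,"dz":0,"rx":0,"ry":0,"rz":0},
  {"dx":0,"dy":0,"dz":0,"rx":0,"ry":0,"rz":0},
  {"dx":0,"dy":0,"dz":0,"rx":0,"ry":0,"rz":0},
  {"dx":0,"dy":0,"dz":0,"rx":0,"ry":0,"rz":0},
  {"dx":0,"dy":0,"dz":0,"rx":0,"ry":0,"rz":0},
], grip=0.6)

```text
time_s: 52.7
eef_pos: [0.6175, 0.232, 0.0837]
ee_rot: [1.176, 2.913, 0.0]
contact_force: [0.0, 0.2, -0.5]
gripper_width: 0.598
gripper_force: 0.0
```

Call:
play_rows([
  {"dx":0,"dy":0,"dz":-0.04,"rx":0,"ry":0,"rz":0},
  {"dx":0,"dy":0,"dz":-0.1,"rx":0,"ry":0,"rz":0},
  {"dx":0,"dy":0,"dz":-0.2,"rx":0,"ry":0,"rz":0},
  {"dx":0,"dy":0,"dz":-0.35,"rx":0,"ry":0,"rz":0},
  {"dx":0,"dy":0,"dz":-0.5,"rx":0,"ry":0,"rz":0},
  {"dx":0,"dy":0,"dz":-0.67,"rx":0,"ry":0,"rz":0},
  {"dx":0,"dy":0,"dz":-0.83,"rx":0,"ry":0,"rz":0},
  {"dx":0,"dy":0,"dz":-0.98,"rx":0,"ry":0,"rz":0},
])

```text
time_s: 53.5
eef_pos: [0.6177, 0.2324, 0.2335]
ee_rot: [1.175, 2.912, 0.002]
contact_force: [0.3, 0.3, 0.2]
gripper_width: 0.599
gripper_force: 0.0
```

Call:
play_rows([
  {"dx":-0.1,"dy":-0.1,"dz":0,"rx":0,"ry":0,"rz":0},
  {"dx":-0.22,"dy":-0.22,"dz":0,"rx":0,"ry":0,"rz":0},
  {"dx":-0.36,"dy":-0.36,"dz":0,"rx":0,"ry":0,"rz":0},
  {"dx":-0.5,"dy":-0.5,"dz":0,"rx":0,"ry":0,"rz":0},
  {"dx":-0.65,"dy":-0.65,"dz":0,"rx":0,"ry":0,"rz":0},
  {"dx":-0.8,"dy":-0.8,"dz":0,"rx":0,"ry":0,"rz":0},
  {"dx":-0.92,"dy":-0.92,"dz":0,"rx":0,"ry":0,"rz":0},
  {"dx":-1,"dy":-1,"dz":0,"rx":0,"ry":0,"rz":0},
])

```text
time_s: 54.3
eef_pos: [0.6216, 0.0172, 0.2318]
ee_rot: [1.179, 2.91, -0.001]
contact_force: [0.6, -0.4, 1.3]
gripper_width: 0.597
gripper_force: 0.0
```

Call:
play_rows([
  {"dx":-0.1,"dy":-0.1,"dz":0,"rx":0,"ry":0,"rz":0},
  {"dx":-0.22,"dy":-0.22,"dz":0,"rx":0,"ry":0,"rz":0},
  {"dx":-0.36,"dy":-0.36,"dz":0,"rx":0,"ry":0,"rz":0},
  {"dx":-0.5,"dy":-0.5,"dz":0,"rx":0,"ry":0,"rz":0},
  {"dx":-0.65,"dy":-0.65,"dz":0,"rx":0,"ry":0,"rz":0},
  {"dx":-0.8,"dy":-0.8,"dz":0,"rx":0,"ry":0,"rz":0},
  {"dx":-0.9,"dy":-0.9,"dz":0,"rx":0,"ry":0,"rz":0},
  {"dx":-0.9,"dy":-0.9,"dz":0,"rx":0,"ry":0,"rz":0},
])

```text
time_s: 55.1
eef_pos: [0.6247, -0.1756, 0.231]
ee_rot: [1.184, 2.908, -0.003]
contact_force: [0.8, -0.4, -0.2]
gripper_width: 0.601
gripper_force: 0.0
```

```bash
python3 -c "
from yl import *
s=arm.state(); print(s['eef_pos'],s['contact_force'],s['time_s'])
for z in(.058,.060,.062): lid(z,'scene');lid(z,'top')
# has anything else moved? compare pictures with those at the start
a0={n:cv2.imread(f'pics/{n}0_raw.png') for n in('top','scene')}
P=dict(soap=(.519,.386),jar=(.613,-.244),black=(.375,-.38),purple=(.341,-.2035),turq=(.292,-.345),brush=(.484,.0104),mortar=(.4554,.1641),sblue=(.649,.073),sred=(.6565,-.082),bowlfoot=(.6,.232))
for n in a0:
  c=cam(n); d=cv2.absdiff(a0[n],c['pixels']).max(2)
  for k,p in P.items():
    m=np.zeros(d.shape,np.uint8); q=proj(c,np.vstack([circ(*p,0,.05),circ(*p,.08,.05)]),1.); cv2.fillConvexPoly(m,cv2.convexHull(np.round(q).astype(int)),1)
    print(n,k,int((d[m>0]>40).sum()),int(m.sum()))
"
```

```text
[ 0.62469326 -0.17562967  0.23102955] [ 0.8277376  -0.43706646 -0.15136313] 55.1
scene centre [0.6166 0.2345] r 0.0676 resid 0.0011 area 1218
top centre [0.6182 0.234 ] r 0.0674 resid 0.001 area 2828
scene centre [0.6174 0.2322] r 0.0674 resid 0.0011 area 1219
top centre [0.6175 0.2335] r 0.0673 resid 0.001 area 2829
scene centre [0.6181 0.23  ] r 0.0673 resid 0.0011 area 1218
top centre [0.6168 0.233 ] r 0.0671 resid 0.001 area 2829
top soap 0 2492
top jar 16 2277
top black 414 2651
top purple 0 2345
top turq 177 2716
top brush 52 2001
top mortar 326 2132
top sblue 876 2110
top sred 800 2128
top bowlfoot 1943 2215
scene soap 35 1278
scene jar 0 2372
scene black 283 2456
scene purple 83 1955
scene turq 156 2270
scene brush 724 1698
scene mortar 523 1478
scene sblue 780 1783
scene sred 925 2042
scene bowlfoot 1009 1517
```

```bash
python3 -c "
from h import *
def fit(c,m,z):
  k,l,s,_=cv2.connectedComponentsWithStats(m); i=1+np.argmax(s[1:,4]); p=cv2.convexHull(max(cv2.findContours((l==i).astype(np.uint8),0,1)[0],key=len))[:,0]
  w=np.array([back(c,a,b,z,1)[:2] for a,b in p]); q=np.linalg.lstsq(np.c_[2*w,np.ones(len(w))],(w**2).sum(1),rcond=None)[0]; return np.round(q[:2],4),round(float(np.sqrt(q[2]+q[:2]@q[:2])),4)
for n in('scene','top'):
  c=cam(n); b=c['pixels'].astype(int); hsv=cv2.cvtColor(c['pixels'],cv2.COLOR_BGR2HSV)
  for k,p in dict(blue=(.649,.073),red=(.6565,-.082)).items():
    def roi(z,r):
      m=np.zeros(b.shape[:2],np.uint8); cv2.fillConvexPoly(m,np.round(proj(c,circ(*p,z,r),1.)).astype(int),1); return m
    g=((b[...,1]<1.25*np.maximum(b[...,0],b[...,2]))).astype(np.uint8)*((hsv[...,1]<90)|(b.max(2)>90)|(hsv[...,0]<12)|(hsv[...,0]>95))
    wht=((hsv[...,1]<70)&(b.max(2)>70)).astype(np.uint8)
    print(n,k,'saucer',fit(c,g.astype(np.uint8)*roi(.016,.066),.016),'cup inside',fit(c,wht*roi(.065,.032),.065))
  o=cv2.cvtColor(cv2.imread(f'pics/{n}0_raw.png'),cv2.COLOR_BGR2HSV)
  for k,lo,hi in(('turq',(86,120,60),(98,255,255)),('purple',(130,100,50),(150,255,255)),('black',(0,0,0),(180,255,14)),('orange',(5,150,120),(14,255,255))):
    r=[]
    for im in(o,hsv):
      m=cv2.inRange(im,lo,hi); kk,l,s,ce=cv2.connectedComponentsWithStats(m); j=sorted(range(1,kk),key=lambda i:-s[i,4])[:2]; r.append([(np.round(ce[i],0).tolist(),int(s[i,4])) for i in j])
    print(n,k,r)
"
```

```text
scene blue saucer (array([0.6478, 0.0761]), 0.0607) cup inside (array([0.6485, 0.0695]), 0.0263)
scene red saucer (array([ 0.6554, -0.0782]), 0.0603) cup inside (array([ 0.6563, -0.0859]), 0.0252)
scene turq [[([121.0, 277.0], 375), ([283.0, 146.0], 5)], [([121.0, 277.0], 377), ([335.0, 207.0], 3)]]
scene purple [[([177.0, 246.0], 361)], [([177.0, 246.0], 361)]]
scene black [[([139.0, 301.0], 32), ([143.0, 314.0], 11)], [([145.0, 311.0], 3), ([0.0, 58.0], 2)]]
scene orange [[([165.0, 46.0], 1668), ([342.0, 139.0], 297)], [([159.0, 48.0], 1210), ([344.0, 141.0], 442)]]
top blue saucer (array([0.6493, 0.074 ]), 0.0587) cup inside (array([0.6489, 0.073 ]), 0.026)
top red saucer (array([ 0.6584, -0.0817]), 0.0593) cup inside (array([ 0.6557, -0.0834]), 0.0256)
top turq [[([452.0, 301.0], 430), ([264.0, 417.0], 20)], [([491.0, 38.0], 7051), ([452.0, 301.0], 433)]]
top purple [[([382.0, 278.0], 304)], [([382.0, 278.0], 305)]]
top black [[([460.0, 256.0], 24), ([474.0, 256.0], 12)], [([459.0, 255.0], 23), ([473.0, 256.0], 12)]]
top orange [[([110.0, 69.0], 375), ([341.0, 61.0], 340)], [([268.0, 74.0], 592), ([110.0, 69.0], 397)]]
```

Everything stands where it should: the lid is seated level at the right height, the cups are centred within about 2–3 mm, and the bystanders and look-alikes haven't moved. The arm is clear, so I hand in.

```bash
python3 -c "
from station import arm
print(arm.hand_in())"
```

```text
the job is handed in; nothing more can be done
None
```

I handed in the finished job at about 55 s of the 109 s: both cups are centred in their own saucers, the pestle stands head down in the mortar, and the lid sits level on the bowl (its first grasp missed, the second held).

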